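Load a flange into the leaf drill jig and snap the leaf shut

ROBOT

A 7-joint arm with a two-finger parallel gripper is mounted at the origin on the work surface. World frame = base frame: x ahead of the robot, y to its left, z up, the work surface at z = 0. Lengths are in mm, angles in rad, forces in N, time in s.
With the tool pointing down it reaches from about 425 to 950 mm from the base axis. Payload 4.7 kg.
Tool frame: the origin (TCP) lies at the very end of the fingers, on their centre line; the grasp point (between the pads) lies 19 mm behind it; z points along the fingers, x is the direction in which the jaws open and shut, and the axes are right-handed (so a half turn about z gives the same grasp; the last joint's range is limited). The gripper opens to 87 mm and grips with 3 to 60 N. Pads are 19 mm wide; open, the fingers measure 117 mm over their backs; the gripper's body (75 mm by 190 mm) begins 51 mm behind the grasp point.
Start: joints at [1.198, 0.469, -0.049, 1.532, 0.024, 1.141, -0.082], TCP at [227.568, -635.502, 222.573] pointing down, gripper open.
Joint ranges: [-2.59, 2.59], [-0.33, 1.99], [-1.39, 1.29], [0.1, 2.45], [-1.04, 4.18], [0.21, 1.99], [-2.66, 2.66]. Speed limits (rad/s): [2.57, 2.57, 3.14, 3.14, 3.14, 3.14, 3.14].

INTERFACE

Orientations are given as a unit quaternion [x, y, z, w].
In Python, from station import state, get_image, sign_off gives the robot as it stands. The module is installed in compiled form; this text tells all that it offers.
- The arm moves only by the tool arm_command, never from a script. Its argument "rows" is a list of rows, each an object with "delta_pos": the shift along the world's x, y, z in cm, a list of three; "rotation": the turn, a rotation vector about the world's x, y, z in degrees, a list of three; "claw": the opening, from 0 (shut) to 1 (fully open). A call has 1 to 12 rows; each row is the pose to reach, as a shift and turn from the pose commanded when the call began; what a row does not reach only later rows make up. A row lasts 1/12 s, in which the tool goes at most 41.7 mm and 7.16 degrees, less where a joint would pass 70% of its speed; a pose out of reach is approached as far as the arm can. A call with a gripper value outside its range is refused whole. The fingers move at their own pace and stop on an object; "newtons" is the grip in N (left out, the last holds). Time passes only in rows, so rows that repeat a pose let the fingers close. It gives the time, the measured TCP pose, the force and the opening at its end, in the units of the state.
- state(): the state, without advancing time (a new reading comes with each control period).
- get_image(name): name is "side" or "top"; returns a dict with "img" (480x640x3 uint8, red, green, blue), "range_z" (480x640 float32, mm along the optical axis (not along the pixel's ray), 0 where there is no reading), "K" (3x3 intrinsics, pixels), "eye" and "rotation" of the camera in the world. Camera axes: x right, y up, looking along -z (the intrinsics and any distortion apply to the point x, -y, -z); pixel columns grow to the right and rows downward; lengths in mm; the calibration is good to about 2 mm. A picture is of the moment at which its call begins.
- sign_off(): hands the job in, once; it reports no verdict.
The state is a dict: "time": time; "joint_positions": joint angles; "joint_velocities": joint speeds; "tau": joint torques, N m; "tcp_pos": TCP position; "tcp_rot": TCP orientation; "ft_force": force on the tool from outside, world axes, zero at the start; "ft_torque": the same for the moment, N m; "gripper_width": finger opening in mm.
Only numpy, scipy, OpenCV 4.12 (cv2) and the standard library are available. Lean on these libraries where they do the work, as an engineer would, in place of code of your own. Each camera call takes 0.05 s, during which the arm holds its last target.

TASK

Load the drill jig: slide the red thumb catch sideways so that the spring leaf swings open, then take the flange (the plate with the hub) out of the white foam rack and lay it flat on the brown rubber mat with its hub up. Take it again and set it hub up, fully down between the locating pins of the jig's nest, then swing the leaf over it and press the leaf's nose down until the catch snaps and holds it shut. Leave the cover plate, hammer, V-block and nut where they are.

Things in the scene. Friction and masses are not known exactly. Their poses are not given: they have to be found in the camera images.
- jig: Leaf drill jig, fixed, black base 184 x 120 x 20 mm, x -106 to 78, y +-60 mm. Origin on the bench under the nest's centre; x to the hinge (far side), -x to the catch (robot side), y left, z up. On it: hinge lugs at x 58, y +-49, 49 mm high; catch housing at y 15 to 59 mm, 54 mm high for x -64 to -84, 33 mm high for x -84 to -104.
- nest (a point): Centre of the nest's steel floor, 24 mm above the bench, axes as the jig's. The flange rests on it between eight locating pins (8 mm thick, round tops, 10 mm high), two a side at +-18 mm, 35.5 mm from the centre: they leave a 63 x 63 mm square parallel to the jig's axes.
- leaf (a joint): Leaf angle (rad): 0 shut (top face 44.5 mm above the bench), positive open, stop at 1.70 (past upright, tilted away from the robot). Aluminium plate 84 x 8 mm, 120 mm from hinge to front edge, the nose (last 16 mm) 44 mm wide; 38 mm square window for the hub. A weak spring (3 N at the nose) throws it open and holds it there unless caught; caught it reads 0 to 0.02, pressed fully down -0.015.
- leaf_hinge (a point): Middle of the leaf's hinge axis (along the jig's y), 58 mm in x and 40.5 mm in z from the jig's origin. Axes as the jig's, they do not turn with the leaf.
- leaf_nose (a point): Place to press: top of the leaf near its ribbed front edge, mid-width, 104 mm from the hinge axis, 16 mm behind the front edge; turns with the leaf. From about 0.16 rad a striker pin under the nose rides on the catch's bevelled bolt: the force to press here rises to 10 to 20 N (more if fast) near 0.07 rad, then drops to a few N, near 0.02 rad the bolt snaps over the pin; then comes a hard stop.
- catch (a joint): Slide of the spring catch (m): 0 home, grows as the thumb piece goes to the jig's +y (left seen from the robot), stop at 0.011; beyond about 0.008 the leaf is let go. A spring (4 N at home, 9 N at the stop) brings it home. Shutting the leaf pushes the bolt aside by itself; it snaps home when the leaf is caught. A leaf pressed too little can hang half caught at 0.03 to 0.06 rad, the catch not home.
- thumb (a point): Top centre of the catch's red ribbed thumb piece, 16 (x) x 12 (y) x 26 mm high, upright at the front of the jig: 96 mm before and 34 mm left of the nest's centre, top 66 mm above the bench. Moves with the catch.
- flange: Bare aluminium flange, 0.13 kg: square plate 60 x 60 x 10 mm with a hub 28 mm in diameter rising 20 mm from one face. Origin: centre of the plate's back face (no hub); z along the hub axis (hub side), x and y along the plate's edges. At the start it stands on edge in a slot of the rack, hub facing away from the robot.
- hub_top (a point): Centre of the hub's end face, 30 mm along z from the flange's origin.
- cover: Dark steel cover plate without hub, 60 x 60 x 10 mm, with five holes, standing in the other slot of the rack. Origin as the flange's (back face centre, z through the thickness). Leave it there.
- rack: White foam rack, fixed, 180 x 108 x 27 mm, origin under its centre. Two slots across it (along its y) at x = +-38 mm, 11.5 mm wide, 64 mm long, 15 mm deep, floor 12 mm above the bench.
- mat: Brown rubber mat, fixed, 180 x 180 x 3 mm, origin under its centre.
- hammer: Hammer, 270 mm long, lying along its x. Leave it.
- vblock: Black steel V-block, 50 x 60 x 46 mm, origin under its centre. Leave it.
- nut: Steel hexagon nut, 31 mm across, 15 mm high, origin under its centre. Leave it.
Things that resemble listed ones, but are neither listed nor needed, are in the scene too. Several things look just like the jig: the one meant starts farthest from the robot's base.

How it is judged (in metres and radians):
On the way, in this order (a step that is already met when the one before it is completed fails the run):
1. the leaf has sprung open (value of joint leaf above 1.4 rad), for 0.2 s.
2. the flange lies flat with its centre on the mat, hub up, let go (angle between flange's own z axis and vertical below 0.1 rad and z of flange in the frame of mat between 0.0015 and 0.008 m and x of flange in the frame of mat between -0.09 and 0.09 m and y of flange in the frame of mat between -0.09 and 0.09 m and contact force between the fingers and flange below 0.05 N), for 0.2 s.
3. the flange sits fully down in the nest, hub up, let go, the leaf still open (horizontal distance between flange and nest below 0.005 m and z of flange in the frame of nest below 0.0025 m and angle between flange's own z axis and vertical below 0.05 rad and contact force between the fingers and flange below 0.05 N and value of joint leaf above 1 rad), for 0.2 s.
At the end, for the whole second after the job is handed in: The leaf is shut and held by the catch (leaf below 0.03 rad, catch home within 3 mm), with nobody touching it; the flange lies at rest in the nest, hub up, within 5 mm of the nest's centre, flat within 0.05 rad and down within 2.5 mm (value of joint leaf below 0.03 rad and value of joint catch between -0.003 and 0.003 m and horizontal distance between flange and nest below 0.005 m and z of flange in the frame of nest below 0.0025 m and angle between flange's own z axis and vertical below 0.05 rad and linear speed of flange below 0.02 m/s).
It fails at once if the cover plate, hammer, V-block or nut is moved by more than 30 mm (distance of any of cover, hammer, vblock, nut from where it was at the start of the episode above 0.03 m).
It also fails if it takes over 72 s, if anything falls off the work surface, if the arm or the gripper's body presses on something with over 40 N, if the wrist force passes 120 N, or if a joint passes its speed limit or range.

## Working session

There is one attempt and no reset: what is moved stays moved. The work goes in short steps, Python scripts to look and compute and a tool call to move; the robot and the scene stay as the last step left them, time stands still between calls to the robot, and variables do not carry over. Pictures are saved under pics/ and viewed, and the job is handed in when it is done.

Besides the shell and the picture viewer there is one more tool, called after "Request:" as name(argument=value, ...), one argument or row to a line, values as JSON. arm_command: Moves the arm, as the interface text tells. Its arguments: {"type":"object","properties":{"rows":{"type":"array"},"newtons":{"type":"number"}},"required":["rows"]}

```bash
mkdir -p pics; cat > h.py <<'E'
import numpy as np, cv2
from station import state,get_image,sign_off
def save(n,img): cv2.imwrite('pics/'+n+'.png',img[:,:,::-1])
def world(d,u,v,z=None):
    K=d['K'];R=np.array(d['rotation']);e=np.array(d['eye'])
    u=np.asarray(u,float);v=np.asarray(v,float)
    r=np.stack([(u-K[0,2])/K[0,0],-(v-K[1,2])/K[1,1],-np.ones_like(u)],-1)@R.T
    if z is not None: t=(z-e[2])/r[...,2]
    else: t=d['range_z'][v.astype(int),u.astype(int)]
    return e+r*np.asarray(t)[...,None]
def proj(d,p):
    K=d['K'];R=np.array(d['rotation']);e=np.array(d['eye'])
    c=(np.asarray(p,float)-e)@R
    return np.stack([K[0,2]+K[0,0]*c[...,0]/-c[...,2],K[1,2]-K[1,1]*c[...,1]/-c[...,2]],-1)
E
python3 - <<'E'
from h import *
import pickle
for n in('side','top'):
    d=get_image(n);save(n+'0',d['img']);pickle.dump(d,open(n+'0.pkl','wb'))
    print(n,d.keys(),d['K'],d['eye'],d['rotation'])
print(state())
E
```

```text
side dict_keys(['img', 'range_z', 'K', 'eye', 'rotation']) [[484.96130468   0.         315.93873399]
 [  0.         484.96130468 236.89572502]
 [  0.           0.           1.        ]] [-130.43445477 -589.62972841  572.95865088] [ 0.46358819 -0.19274523 -0.33252556  0.79834956]
top dict_keys(['img', 'range_z', 'K', 'eye', 'rotation']) [[473.56160872   0.         312.51327705]
 [  0.         473.56160872 234.93741756]
 [  0.           0.           1.        ]] [ 310.6847192    24.05013796 1044.09622418] [ 0.04106147 -0.06717621 -0.69376674  0.71588339]
{'time': 0.1, 'joint_positions': array([ 1.19809281,  0.46935701, -0.04860814,  1.5335581 ,  0.02410992,
        1.14098789, -0.08225672]), 'joint_velocities': array([-0.00130298, -0.00083828,  0.00067623, -0.00126093, -0.00043874,
       -0.0012165 ,  0.00038451]), 'tau': array([ 1.04454972e-03, -5.09169352e+01, -8.14807042e-02, -2.36831868e+01,
       -6.15927111e-02,  3.44268652e-02,  6.88737600e-05]), 'tcp_pos': array([ 227.36251839, -634.99459776,  221.6138862 ]), 'tcp_rot': array([ 8.17665018e-01, -5.75693647e-01, -7.22337344e-04, -4.70725581e-04]), 'ft_force': array([-0.57062107, -0.40936417,  0.10362796]), 'ft_torque': array([ 0.03502057,  0.05505696, -0.04249793]), 'gripper_width': 87.10840478237488}
```

View pics/side0.png

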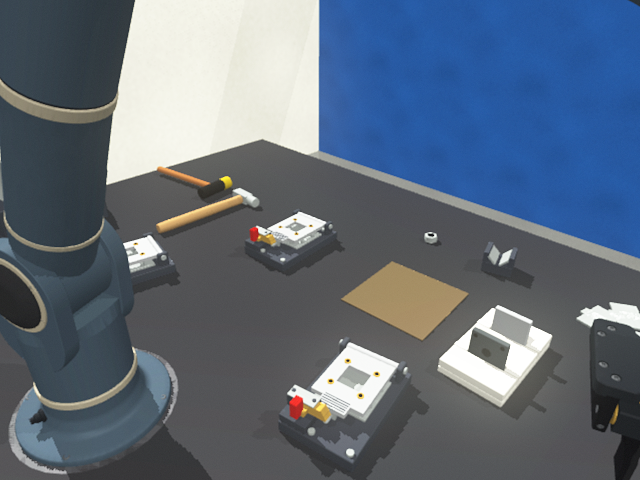

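View pics/top0.png

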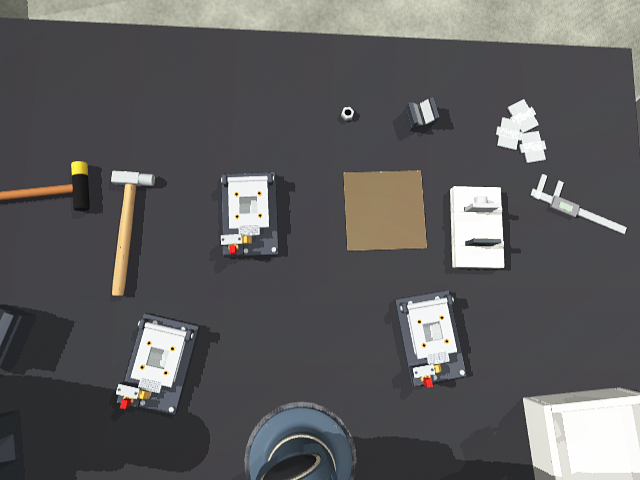

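Top view: the jig lookalikes are at px (248,215), (157,362) and (432,340). The plates are the light one in the rack at (482,203), with its hub on the far side, and the dark cover at (485,241). The mat is at (385,210), and the hammers at (125,230) and (60,185). Next I measure them.

```bash
cat > q.py <<'E'
s=open('h.py').read()
s=s.replace("R=np.array(d['rotation'])","R=Rot.from_quat(d['rotation']).as_matrix()").replace("import numpy as np, cv2","import numpy as np, cv2\nfrom scipy.spatial.transform import Rotation as Rot")
open('h.py','w').write(s)
E
python3 q.py
python3 - <<'E'
from h import *
import pickle
d=pickle.load(open('top0.pkl','rb'));s=pickle.load(open('side0.pkl','rb'))
for n,(u,v) in dict(jA=(248,225),jB=(155,365),jC=(433,345),matc=(385,210),rack=(475,255),flange=(482,203),cover=(485,241),nut=(348,107)).items():
    p=world(d,u,v);print(n,p.round(),np.hypot(*p[:2]).round())
def show(d,name,box,f):
    x0,y0,x1,y1=box
    save(name,cv2.resize(d['img'][y0:y1,x0:x1],None,fx=f,fy=f,interpolation=cv2.INTER_CUBIC))
show(d,'c_jig',(205,160,295,265),5);show(d,'c_rack',(435,175,515,275),5)
show(s,'cs_jig',(235,195,345,280),6);show(s,'cs_rack',(425,290,565,410),5)
hsv=cv2.cvtColor(d['img'],cv2.COLOR_RGB2HSV)
m=cv2.inRange(hsv,(8,60,60),(20,180,180)); m[:160]=0
n,l,st,c=cv2.connectedComponentsWithStats(m);
for i in range(1,n):
    if st[i,4]>300:
        cs,_=cv2.findContours((l==i).astype('uint8'),0,1)
        b=cv2.boxPoints(cv2.minAreaRect(max(cs,key=len)));print(st[i],b.round(1).tolist(),world(d,b[:,0],b[:,1],3).round(1).tolist(),world(d,c[i][0],c[i][1],3))
E
```

```text
jA [482. 127.  47.] 498.0
jB [186. 307.  23.] 358.0
jC [ 243. -268.   47.] 361.0
matc [ 534. -174.    7.] 561.0
rack [ 436. -369.   27.] 571.0
flange [ 543. -369.   72.] 656.0
cover [ 461. -374.   71.] 594.0
nut [771. -85.  16.] 775.0
[ 343  170   84   81 6208] [[342.8999938964844, 172.10000610351562], [423.5, 169.10000610351562], [426.3999938964844, 247.89999389648438], [345.79998779296875, 250.89999389648438]] [[619.4, -77.3, 3.0], [633.8, -262.8, 3.0], [451.5, -268.0, 3.0], [438.8, -87.2, 3.0]] [ 533.97015741 -172.65716115    3.        ]
[112 184  24 112 420] [[112.0, 295.0], [131.10000610351562, 183.5], [142.10000610351562, 185.39999389648438], [123.0, 296.8999938964844]] [[326.8, 414.9, 3.0], [574.2, 395.6, 3.0], [570.8, 371.2, 3.0], [323.5, 391.3, 3.0]] [450.31772935 391.22974432   3.        ]
```

View pics/c_jig.png

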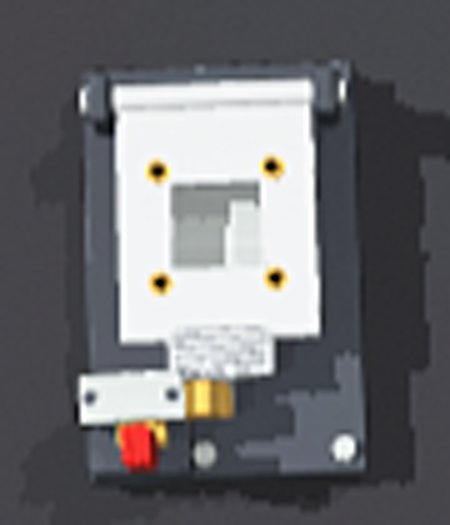

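View pics/c_rack.png

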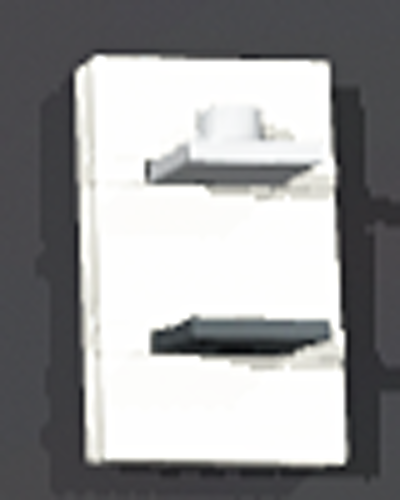

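View pics/cs_jig.png

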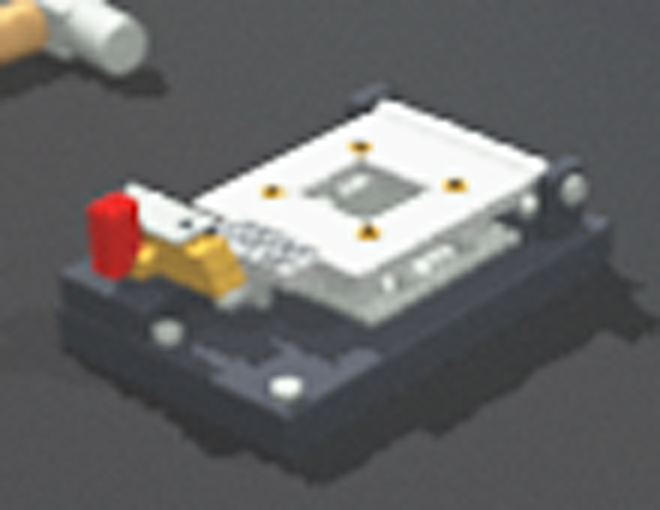

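View pics/cs_rack.png

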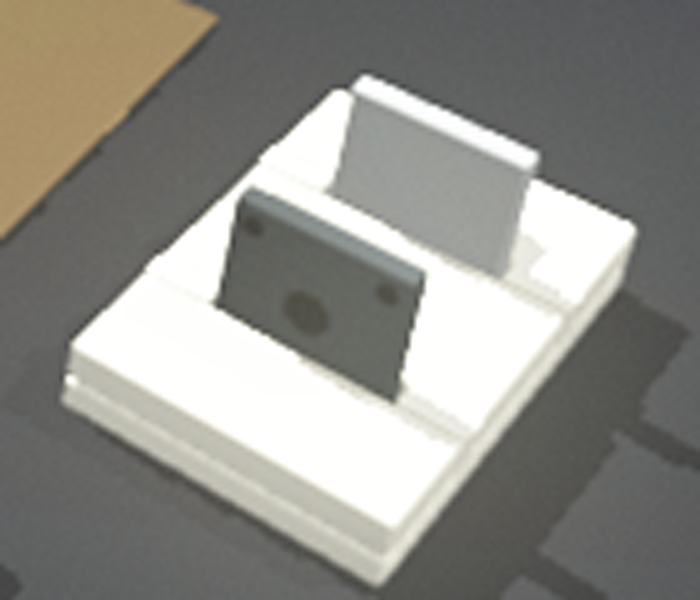

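```bash
python3 - <<'E'
from h import *
import pickle
d=pickle.load(open('top0.pkl','rb'));s=pickle.load(open('side0.pkl','rb'))
def gold(d,box,z,nm):
    x0,y0,x1,y1=box
    hsv=cv2.cvtColor(d['img'],cv2.COLOR_RGB2HSV)
    m=cv2.inRange(hsv,(12,130,90),(35,255,255));M=np.zeros_like(m);M[y0:y1,x0:x1]=m[y0:y1,x0:x1]
    m2=cv2.morphologyEx(M,cv2.MORPH_CLOSE,np.ones((3,3)))
    n,l,st,c=cv2.connectedComponentsWithStats(m2)
    for i in range(1,n): 
        if st[i,4]>3: print(nm,st[i],c[i].round(1),world(d,c[i][0],c[i][1],z).round(1))
gold(d,(205,160,295,265),44.5,'top');gold(s,(235,195,345,280),44.5,'side')
for dd,nm,box in((d,'top',(205,160,295,265)),(s,'side',(235,195,345,280))):
    x0,y0,x1,y1=box
    hsv=cv2.cvtColor(dd['img'],cv2.COLOR_RGB2HSV)
    r=(cv2.inRange(hsv,(0,150,80),(6,255,255))|cv2.inRange(hsv,(174,150,80),(180,255,255)));M=np.zeros_like(r);M[y0:y1,x0:x1]=r[y0:y1,x0:x1]
    v,u=np.nonzero(M);p=world(dd,u,v);print(nm,'red',u.mean(),v.mean());
    q=p[p[:,2]>62];print(len(q),p.min(0),p.max(0),q.mean(0))
# leaf rect & rack rect by depth
def rect(d,box,zl,zh,nm):
    x0,y0,x1,y1=box
    v,u=np.mgrid[y0:y1,x0:x1];p=world(d,u,v);k=(p[...,2]>zl)&(p[...,2]<zh);q=p[k]
    r=cv2.minAreaRect(q[:,:2].astype(np.float32));print(nm,k.sum(),q.mean(0).round(1),r,cv2.boxPoints(r).round(1).tolist())
rect(d,(210,165,290,265),14,25,'base top');rect(s,(240,200,340,275),14,25,'base side')
rect(d,(445,180,512,275),23,31,'rack top');rect(s,(430,300,560,408),23,31,'rack side')
rect(d,(445,180,512,225),67,75,'fl top');rect(s,(430,300,560,408),67,75,'both side')
rect(d,(445,225,512,275),67,75,'cov top');
rect(s,(485,300,540,350),67,75,'fl side')
E
```

```text
top [234 192   5   4  12] [236.  193.8] [549.5 156.5  44.5]
top [257 192   5   3  11] [259. 193.] [553.2 107.3  44.5]
top [235 215   4   4  14] [236.5 216.3] [500.4 152.8  44.5]
top [258 214   4   4  13] [259.6 215.4] [504.1 103.7  44.5]
top [242 236   9   8  65] [245.7 239.4] [451.1 130.7  44.5]
top [234 244   4   5  13] [236.1 245.6] [437.3 150.4  44.5]
side [295 233   3   2   6] [296.  233.5] [505.7 104.9  44.5]
side [257 234  19  10 122] [266.4 238.4] [445.2 134.9  44.5]
top red 232.17857142857142 249.08928571428572
45 [310.6847192   24.05013796  41.47978208] [ 435.64628581  162.2148636  1044.09622418] [425.36462223 153.08890212  88.45775825]
side red 253.5979381443299 233.44329896907217
35 [-130.43445477 -589.62972841   39.58930284] [444.05991465 162.26694964 572.95865088] [410.1137613  132.84072385  80.87680718]
base top 1848 [499.3 116.5  20.7] ((513.5257568359375, 128.91635131835938), (184.59352111816406, 120.28544616699219), 4.509059906005859) [[416.79998779296875, 181.60000610351562], [426.20001220703125, 61.70000076293945], [610.2999877929688, 76.19999694824219], [600.7999
[... 1346 characters left out ...]
8779296875], [545.0999755859375, -407.29998779296875], [545.2000122070312, -347.6000061035156], [454.70001220703125, -347.6000061035156]]
cov top 138 [ 463.3 -375.7   71.7] ((463.4587707519531, -376.63885498046875), (9.288307189941406, 60.10511016845703), 1.702993392944336) [[457.8999938964844, -346.70001220703125], [459.70001220703125, -406.79998779296875], [469.0, -406.5], [467.20001220703125, -346.5]]
fl side 420 [ 503.9 -382.6   71.4] ((500.639404296875, -377.8754577636719), (89.01457977294922, 58.89581298828125), 0.031469184905290604) [[456.1000061035156, -348.5], [456.1000061035156, -407.29998779296875], [545.2000122070312, -407.29998779296875], [545.0999755859375, -348.3999938964844]]
```

Candidates for the jig, with distance from the base: A px (248,215) at 498+ mm, B (157,362) at 358 and C (432,340) at 361. A is the one meant. Its yaw is 4.4° and its origin about (527.3,130.3); two measurements agree and the base size checks (184.6x120.3). The flange is the light plate at top px (482,203), centred at (540,-377), top z 72; the dark plate at (485,241) is the cover.

The first move goes towards the thumb by way of the middle.

Request:
arm_command(
  rows=[
    {"delta_pos": [25,38,-4],"rotation": [0,0,-15.3],"claw": 0},
    {"delta_pos": [25,38,-4],"rotation": [0,0,-15.3],"claw": 0},
    {"delta_pos": [25,38,-4],"rotation": [0,0,-15.3],"claw": 0},
    {"delta_pos": [25,38,-4],"rotation": [0,0,-15.3],"claw": 0},
    {"delta_pos": [25,38,-4],"rotation": [0,0,-15.3],"claw": 0},
    {"delta_pos": [25,38,-4],"rotation": [0,0,-15.3],"claw": 0},
    {"delta_pos": [25,38,-4],"rotation": [0,0,-15.3],"claw": 0},
    {"delta_pos": [25,38,-4],"rotation": [0,0,-15.3],"claw": 0},
    {"delta_pos": [25,38,-4],"rotation": [0,0,-15.3],"claw": 0},
    {"delta_pos": [25,38,-4],"rotation": [0,0,-15.3],"claw": 0},
    {"delta_pos": [25,38,-4],"rotation": [0,0,-15.3],"claw": 0},
    {"delta_pos": [25,38,-4],"rotation": [0,0,-15.3],"claw": 0},
  ],
)

```text
time: 1.1
tcp_pos: [482.1, -245.9, 181.9]
tcp_rot: [0.738, -0.674, -0.001, -0.003]
ft_force: [0.1, 0.6, 1.3]
gripper_width: 14.9
```

Request:
arm_command(
  rows=[
    {"delta_pos": [-5,38.2,-8],"rotation": [0,0,0],"claw": 0},
    {"delta_pos": [-5,38.2,-8],"rotation": [0,0,0],"claw": 0},
    {"delta_pos": [-5,38.2,-8],"rotation": [0,0,0],"claw": 0},
    {"delta_pos": [-5,38.2,-8],"rotation": [0,0,0],"claw": 0},
    {"delta_pos": [-5,38.2,-8],"rotation": [0,0,0],"claw": 0},
    {"delta_pos": [-5,38.2,-8],"rotation": [0,0,0],"claw": 0},
    {"delta_pos": [-5,38.2,-8],"rotation": [0,0,0],"claw": 0},
    {"delta_pos": [-5,38.2,-8],"rotation": [0,0,0],"claw": 0},
    {"delta_pos": [-5,38.2,-8],"rotation": [0,0,0],"claw": 0},
    {"delta_pos": [-5,38.2,-8],"rotation": [0,0,0],"claw": 0},
    {"delta_pos": [-5,38.2,-8],"rotation": [0,0,0],"claw": 0},
    {"delta_pos": [-5,38.2,-8],"rotation": [0,0,0],"claw": 0},
  ],
)

```text
time: 2.1
tcp_pos: [427.1, 127.0, 102.2]
tcp_rot: [0.735, -0.678, -0.0, 0.001]
ft_force: [0.5, -1.2, -0.2]
gripper_width: 0.3
```

```bash
python3 - <<'E'
from h import *
s=state();print({k:np.round(s[k],4).tolist() for k in('joint_positions','tcp_pos','tcp_rot','ft_force')},s['gripper_width'])
d=get_image('side');save('s1',cv2.resize(d['img'][130:300,200:380],None,fx=4,fy=4))
E
```

```text
{'joint_positions': [-0.0577, 0.2853, -0.3788, 2.1617, 0.1582, 0.7212, -2.0331], 'tcp_pos': [427.0607, 127.0349, 102.2181], 'tcp_rot': [0.7347, -0.6784, -0.0002, 0.0005], 'ft_force': [0.5429, -1.1874, -0.2092]} 0.30300590615238
```

View pics/s1.png

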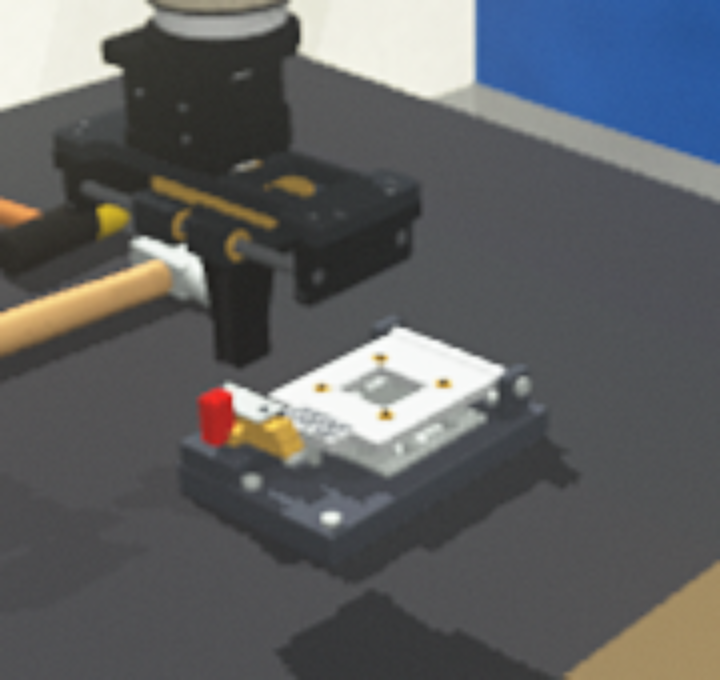

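Request:
arm_command(
  rows=[
    {"delta_pos": [0,0,-3],"rotation": [0,0,0],"claw": 0},
    {"delta_pos": [0,0,-5.2],"rotation": [0,0,0],"claw": 0},
    {"delta_pos": [0,0,-5.2],"rotation": [0,0,0],"claw": 0},
    {"delta_pos": [-0.04,0.5,-5.2],"rotation": [0,0,0],"claw": 0},
    {"delta_pos": [-0.08,1.0,-5.2],"rotation": [0,0,0],"claw": 0},
    {"delta_pos": [-0.12,1.5,-5.2],"rotation": [0,0,0],"claw": 0},
    {"delta_pos": [-0.14,1.8,-5.2],"rotation": [0,0,0],"claw": 0},
    {"delta_pos": [-0.15,1.9,-5.2],"rotation": [0,0,0],"claw": 0},
    {"delta_pos": [-0.15,1.9,-5.2],"rotation": [0,0,0],"claw": 0},
  ],
)

```text
time: 2.9
tcp_pos: [427.4, 144.5, 51.8]
tcp_rot: [0.733, -0.68, 0.002, -0.0]
ft_force: [1.2, -4.3, 3.2]
gripper_width: 0.5
```

```bash
python3 - <<'E'
from h import *
d=get_image('side');save('s2',cv2.resize(d['img'][130:300,200:380],None,fx=4,fy=4))
E
```

```text
(no output)
```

View pics/s2.png

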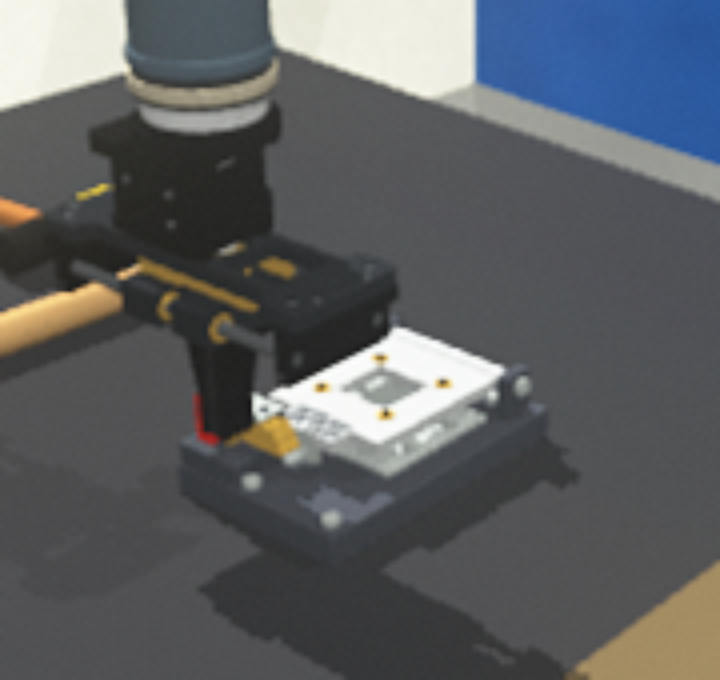

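The finger is beside the thumb (crop 210,420) with 4 N of contact, and the leaf is still shut. I push further.

Request:
arm_command(
  rows=[
    {"delta_pos": [-0.02,0.3,0],"rotation": [0,0,0],"claw": 0},
    {"delta_pos": [-0.04,0.5,0],"rotation": [0,0,0],"claw": 0},
    {"delta_pos": [-0.06,0.7,0],"rotation": [0,0,0],"claw": 0},
    {"delta_pos": [-0.06,0.7,0],"rotation": [0,0,0],"claw": 0},
    {"delta_pos": [-0.06,0.7,0],"rotation": [0,0,0],"claw": 0},
  ],
)

```text
time: 3.37
tcp_pos: [426.9, 150.1, 51.7]
tcp_rot: [0.733, -0.68, 0.002, 0.001]
ft_force: [1.7, -7.4, 3.7]
gripper_width: 0.2
```

```bash
python3 - <<'E'
from h import *
d=get_image('side');save('s3',cv2.resize(d['img'][130:300,200:380],None,fx=4,fy=4))
E
```

```text
(no output)
```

View pics/s3.png

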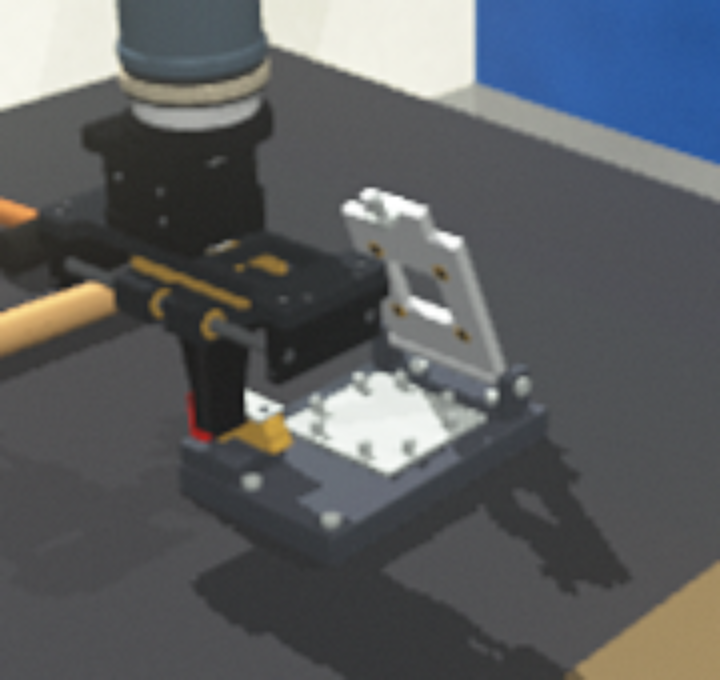

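The leaf is open in the side picture (upright, crop 420,280) and the nest with its pins is visible. Now over to the rack.

Request:
arm_command(
  rows=[
    {"delta_pos": [0.1,-1.5,0],"rotation": [0,0,0],"claw": 0},
    {"delta_pos": [0.1,-2.0,4],"rotation": [0,0,0],"claw": 0},
    {"delta_pos": [1.0,-4.5,7],"rotation": [0,0,-3.6],"claw": 1},
    {"delta_pos": [11.4,-52.9,10],"rotation": [0,0,-3.6],"claw": 1},
    {"delta_pos": [11.4,-52.9,10],"rotation": [0,0,-3.6],"claw": 1},
    {"delta_pos": [11.4,-52.9,10],"rotation": [0,0,-3.6],"claw": 1},
    {"delta_pos": [11.4,-52.9,10],"rotation": [0,0,-3.6],"claw": 1},
    {"delta_pos": [11.4,-52.9,10],"rotation": [0,0,-3.6],"claw": 1},
    {"delta_pos": [11.4,-52.9,10],"rotation": [0,0,-3.6],"claw": 1},
    {"delta_pos": [11.4,-52.9,10],"rotation": [0,0,-3.6],"claw": 1},
    {"delta_pos": [11.4,-52.9,10],"rotation": [0,0,-3.6],"claw": 1},
    {"delta_pos": [11.4,-52.9,10],"rotation": [0,0,-3.6],"claw": 1},
  ],
)

```text
time: 4.42
tcp_pos: [514.9, -260.1, 144.7]
tcp_rot: [0.712, -0.702, 0.001, -0.001]
ft_force: [2.2, 0.2, 1.2]
gripper_width: 58.9
```

Request:
arm_command(
  rows=[
    {"delta_pos": [0,0,0],"rotation": [0,0,0],"claw": 1},
    {"delta_pos": [0,0,0],"rotation": [0,0,0],"claw": 1},
  ],
)

```text
time: 4.58
tcp_pos: [514.5, -261.2, 144.2]
tcp_rot: [0.71, -0.704, 0.001, -0.0]
ft_force: [-0.8, 0.8, -0.1]
gripper_width: 72.5
```

```bash
python3 - <<'E'
from h import *
s=state();print({k:np.round(s[k],4).tolist() for k in('joint_positions','joint_velocities','tcp_pos','tcp_rot','ft_force')},s['gripper_width'])
E
```

```text
{'joint_positions': [0.5413, 0.3979, -0.1863, 1.8476, 0.0921, 0.9021, -1.2495], 'joint_velocities': [-0.0421, -0.0174, -0.0592, 0.0536, -0.0129, 0.0039, -0.0034], 'tcp_pos': [514.4821, -261.1678, 144.1538], 'tcp_rot': [0.7103, -0.7039, 0.0011, -0.0003], 'ft_force': [-0.828, 0.7555, -0.11]} 72.54740129715958
```

Request:
arm_command(
  rows=[
    {"delta_pos": [2.5,-11.55,-4],"rotation": [0,0,0],"claw": 1},
    {"delta_pos": [2.5,-11.55,-4],"rotation": [0,0,0],"claw": 1},
    {"delta_pos": [2.5,-11.55,-4],"rotation": [0,0,0],"claw": 1},
    {"delta_pos": [2.5,-11.55,-4],"rotation": [0,0,0],"claw": 1},
    {"delta_pos": [2.5,-11.55,-4],"rotation": [0,0,0],"claw": 1},
    {"delta_pos": [2.5,-11.55,-4],"rotation": [0,0,0],"claw": 1},
  ],
)

```text
time: 5.08
tcp_pos: [539.8, -371.4, 103.4]
tcp_rot: [0.713, -0.701, -0.001, -0.001]
ft_force: [0.2, 1.6, -0.2]
gripper_width: 87.3
```

```bash
python3 - <<'E'
from h import *
from scipy.optimize import least_squares
s=state();print({k:np.round(s[k],4).tolist() for k in('joint_positions','tcp_pos','tcp_rot','ft_force')},s['gripper_width'])
S=[([1.19809281,0.46935701,-0.04860814,1.5335581,0.02410992,1.14098789,-0.08225672],[227.36,-634.99,221.61],[.81767,-.57569,-.00072,-.00047]),
([-0.0577,0.2853,-0.3788,2.1617,0.1582,0.7212,-2.0331],[427.06,127.03,102.22],[.7347,-.6784,-.0002,.0005]),
([0.5413,0.3979,-0.1863,1.8476,0.0921,0.9021,-1.2495],[514.48,-261.17,144.15],[.7103,-.7039,.0011,-.0003]),
(list(s['joint_positions']),list(s['tcp_pos']),list(s['tcp_rot']))]
import itertools
def fk(q,L,sg):
    h,a,b,c,e1,e2=L
    R=Rot.identity();p=np.array([0,0,h],float)
    for i,(ax) in enumerate('zyzyzyz'):
        R=R*Rot.from_euler(ax,q[i]*sg[i])
        if i==2:p=p+R.apply([e1,0,a])
        if i==4:p=p+R.apply([e2,0,b])
        if i==6:p=p+R.apply([0,0,c])
    return p,R
best=[]
for sz in itertools.product([1,-1],repeat=3):
    sg=[-1,1,sz[0],1,sz[1],1,sz[2]]
    # orientation consistency: R_true = Rfk * const
    C=[(Rot.from_quat(o).inv()*fk(q,[0]*6,sg)[1]) for q,p,o in S]
    err=max((C[0].inv()*c).magnitude() for c in C)
    f=lambda L:np.concatenate([fk(q,L,sg)[0]-p for q,p,o in S])
    r=least_squares(f,[300,400,400,250,0,0]);print(sg,round(err,4),r.x.round(1),np.abs(r.fun).max().round(2))
E
```

```text
{'joint_positions': [0.6483, 0.557, -0.1546, 1.6886, 0.1015, 0.9045, -1.1006], 'tcp_pos': [539.8036, -371.4154, 103.3966], 'tcp_rot': [0.7128, -0.7013, -0.0005, -0.0008], 'ft_force': [0.2331, 1.6478, -0.1763]} 87.32650504473521
[-1, 1, 1, 1, 1, 1, 1] 3.0401 [ 792.6 1380.6  258.6 1877.9 -249.1  -41.9] 108.56
[-1, 1, 1, 1, 1, 1, -1] 0.8615 [ 792.6 1380.6  258.6 1877.9 -249.1  -41.9] 108.56
[-1, 1, 1, 1, -1, 1, 1] 3.0294 [-1076.9   726.6   489.6  -917.9   -62.3    99. ] 47.1
[-1, 1, 1, 1, -1, 1, -1] 0.6754 [-1076.9   726.6   489.6  -917.9   -62.3    99. ] 47.1
[-1, 1, -1, 1, 1, 1, 1] 2.6078 [-332.4  561.3  473.4 -267.5   -2.5   17.7] 29.09
[-1, 1, -1, 1, 1, 1, -1] 0.3158 [-332.4  561.3  473.4 -267.5   -2.5   17.7] 29.09
[-1, 1, -1, 1, -1, 1, 1] 2.3815 [-2841.6   770.2   390.7 -2455.    -69.9   -49.4] 34.27
[-1, 1, -1, 1, -1, 1, -1] 0.0001 [-2841.6   770.2   390.7 -2455.    -69.9   -49.4] 34.27
```

```bash
cat > fk.py <<'E'
from h import *
sg=[-1,1,-1,1,-1,1,-1]
S=[([1.19809281,0.46935701,-0.04860814,1.5335581,0.02410992,1.14098789,-0.08225672],[227.36,-634.99,221.61]),
([-0.0577,0.2853,-0.3788,2.1617,0.1582,0.7212,-2.0331],[427.06,127.03,102.22]),
([0.5413,0.3979,-0.1863,1.8476,0.0921,0.9021,-1.2495],[514.48,-261.17,144.15]),
([0.6483, 0.557, -0.1546, 1.6886, 0.1015, 0.9045, -1.1006],[539.80,-371.42,103.40])]
def fk(q,L):
    h,a,b,c,e1,e2,e3,e0=L
    R=Rot.identity();p=np.array([0,0,h],float)
    for i,(ax) in enumerate('zyzyzyz'):
        R=R*Rot.from_euler(ax,q[i]*sg[i])
        if i==0:p=p+R.apply([e0,0,0])
        if i==2:p=p+R.apply([e1,0,a])
        if i==3:p=p+R.apply([e2,0,0])
        if i==4:p=p+R.apply([0,0,b])
        if i==5:p=p+R.apply([e3,0,0])
        if i==6:p=p+R.apply([0,0,c])
    return p,R
E
python3 - <<'E'
from fk import *
from scipy.optimize import least_squares
x0=np.array([300,400,400,250,0,0,0,0.])
for w in(.03,.003):
    f=lambda L:np.concatenate([np.concatenate([fk(q,L)[0]-p for q,p in S]),w*(L-x0)])
    r=least_squares(f,x0);print(r.x.round(1),np.abs(r.fun[:12]).max().round(2), (r.fun[:12]).round(1))
E
```

```text
[175.7 603.8 448.6 342.  -28.4 -26.7  98.4  99.5] 29.43 [ 29.4  19.7   0.2   5.2 -15.1  -1.5   4.   12.1   0.3  14.6   9.5   1.1]
[-770.6  612.7  448.6 -593.1  -26.1  -31.9  102.1   94. ] 29.57 [ 29.6  19.1   0.6   5.7 -14.5  -1.4   1.8  13.3   0.5  14.7   7.1   0.3]
```

```bash
python3 - <<'E'
from fk import *
from scipy.optimize import least_squares
x0=np.array([300,400,400,250,0,0,0,0.,0])
for w in(.03,.003):
    f=lambda L:np.concatenate([np.concatenate([Rot.from_euler('z',L[8]/100).apply(fk(q,L[:8])[0])-p for q,p in S]),w*(L-x0)])
    r=least_squares(f,x0);print(r.x.round(2),np.abs(r.fun[:12]).max().round(2), (r.fun[:12]).round(1))
x0=np.zeros(14);x0[:4]=[300,400,400,250]
def g(L,q):
    off={0:(L[4],L[5],0),1:(0,L[6],0),2:(L[7],L[8],L[1]),3:(L[9],L[10],0),4:(0,L[11],L[2]),5:(L[12],L[13],0),6:(0,0,L[3])}
    R=Rot.identity();p=np.array([0,0,L[0]],float)
    for i,ax in enumerate('zyzyzyz'):
        R=R*Rot.from_euler(ax,q[i]*sg[i]);p=p+R.apply(off[i])
    return p
f=lambda L:np.concatenate([np.concatenate([g(L,q)-p for q,p in S]),.03*(L-x0)])
r=least_squares(f,x0);print(r.x.round(1),(r.fun[:12]).round(1))
E
```

```text
[246.79 550.33 475.2  309.3   -3.36  10.78  30.58  33.44  -5.94] 1.98 [ 0.9 -0.4 -0.3  0.5  0.4  0.   0.4  1.2 -0.3 -2.  -1.1  0.7]
[428.35 557.65 475.47 499.23  -2.6    7.98  33.22  30.47  -5.91] 1.42 [ 0.8  0.1 -0.  -0.1  0.1  0.1  0.6  0.9 -0.2 -1.3 -1.4  0.1]
[238.7 539.4 462.6 309.3   5.1 -22.1 -22.1   5.   -3.3  -7.5  -3.3   4.4
   1.    4.4] [ 0.1 -0.2 -0.3  0.1  0.1 -0.1  0.6 -0.3 -0.  -0.9  0.6  0.5]
```

Request:
arm_command(
  rows=[
    {"delta_pos": [0,0,-2],"rotation": [0,0,0],"claw": 1},
    {"delta_pos": [0,0,-2],"rotation": [0,0,0],"claw": 1},
    {"delta_pos": [0,0,-2],"rotation": [0,0,0],"claw": 1},
  ],
)

```text
time: 5.33
tcp_pos: [539.2, -371.1, 83.4]
tcp_rot: [0.713, -0.701, -0.001, -0.0]
ft_force: [0.4, 0.6, 1.5]
gripper_width: 86.8
```

```bash
python3 - <<'E'
from h import *
d=get_image('side');save('s4',cv2.resize(d['img'][220:420,420:640],None,fx=3.5,fy=3))
d=get_image('top');save('t4',cv2.resize(d['img'][150:290,400:560],None,fx=4,fy=4))
E
```

```text
(no output)
```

View pics/s4.png

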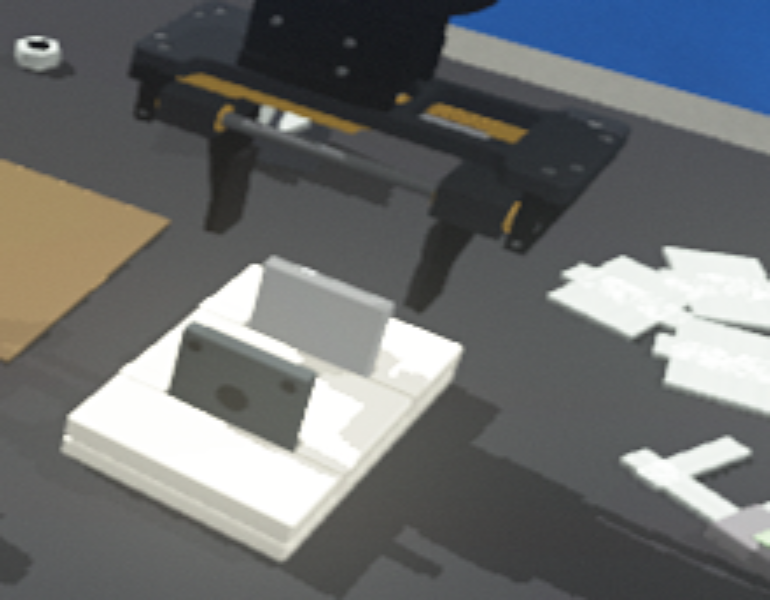

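The fingers straddle the light flange (side crop 325,315), with the cover in front at (245,385). I centre in y, descend and grip.

Request:
arm_command(
  rows=[
    {"delta_pos": [0.04,-0.57,0],"rotation": [0,0,0],"claw": 1},
    {"delta_pos": [0.04,-0.57,-2.5],"rotation": [0,0,0],"claw": 1},
    {"delta_pos": [0.04,-0.57,-4.0],"rotation": [0,0,0],"claw": 1},
    {"delta_pos": [0.04,-0.57,-4.0],"rotation": [0,0,0],"claw": 0.3},
    {"delta_pos": [0.04,-0.57,-4.0],"rotation": [0,0,0],"claw": 0.3},
    {"delta_pos": [0.04,-0.57,-4.0],"rotation": [0,0,0],"claw": 0.3},
    {"delta_pos": [0.04,-0.57,-4.0],"rotation": [0,0,0],"claw": 0.3},
    {"delta_pos": [0.04,-0.57,-4.0],"rotation": [0,0,0],"claw": 0.3},
  ],
  newtons=30,
)

```text
time: 6.1
tcp_pos: [540.3, -379.8, 44.7]
tcp_rot: [0.712, -0.702, 0.001, -0.0]
ft_force: [-0.3, 2.2, 1.4]
gripper_width: 61.4
```

Request:
arm_command(
  rows=[
    {"delta_pos": [0,0,0],"rotation": [0,0,0],"claw": 0.3},
    {"delta_pos": [0,0,0],"rotation": [0,0,0],"claw": 0.3},
    {"delta_pos": [0,0,2],"rotation": [0,0,0],"claw": 0.3},
    {"delta_pos": [0,0,4],"rotation": [0,0,0],"claw": 0.3},
    {"delta_pos": [0,0,8],"rotation": [0,0,0],"claw": 0.3},
    {"delta_pos": [0,0,11],"rotation": [0,0,0],"claw": 0.3},
  ],
)

```text
time: 6.6
tcp_pos: [539.3, -379.9, 154.7]
tcp_rot: [0.712, -0.702, 0.0, 0.0]
ft_force: [1.3, 0.8, -0.9]
gripper_width: 59.2
```

```bash
python3 - <<'E'
from h import *
s=state();print({k:np.round(s[k],4).tolist() for k in('joint_positions','tcp_pos','tcp_rot','ft_force')},s['gripper_width'])
d=get_image('side');save('s5',cv2.resize(d['img'][180:420,380:640],None,fx=3,fy=2.5))
E
```

```text
{'joint_positions': [0.6601, 0.5089, -0.1566, 1.6368, 0.0909, 1.0029, -1.0828], 'tcp_pos': [539.2696, -379.9395, 154.6948], 'tcp_rot': [0.712, -0.7022, 0.0001, 0.0002], 'ft_force': [1.3284, 0.7953, -0.928]} 59.16315184121282
```

View pics/s5.png

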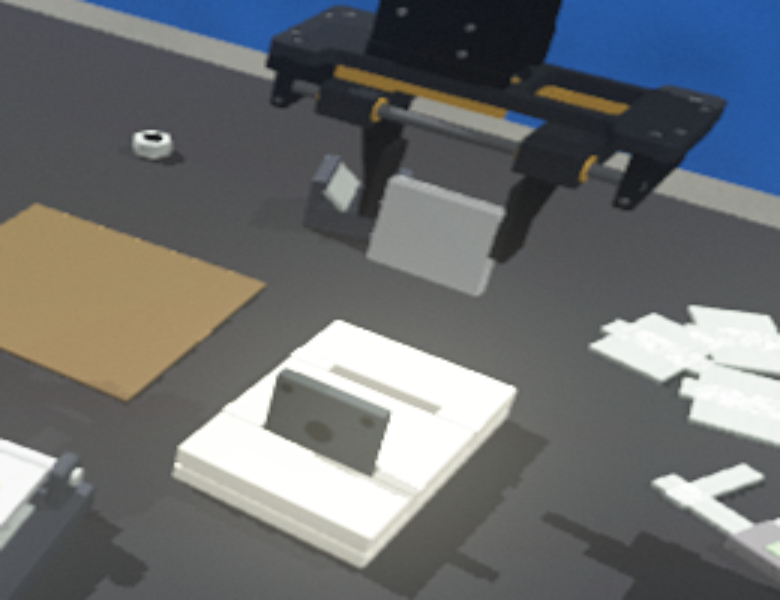

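The flange is held by its edges (side crop 435,235), clear of the rack, and the cover is untouched. Next I work out a reachable tilt.

```bash
cat > ik.py <<'E'
from fk import *
from scipy.optimize import least_squares
S.append(([0.6601,0.5089,-0.1566,1.6368,0.0909,1.0029,-1.0828],[539.27,-379.94,154.69]))
x0=np.array([250,550,470,310,0,0,0,0.,-5.9])
f=lambda L:np.concatenate([np.concatenate([Rot.from_euler('z',L[8]/100).apply(fk(q,L[:8])[0])-p for q,p in S]),.03*(L-x0)])
L=least_squares(f,x0).x
B=Rot.from_euler('z',L[8]/100)
def F(q): p,R=fk(q,L[:8]); return B.apply(p),B*R
q0=np.array(S[-1][0])
C=F(q0)[1].inv()*Rot.from_quat([.7120,-.7022,.0001,.0002])
lo=np.array([-2.59,-.33,-1.39,.1,-1.04,.21,-2.66])+.03;hi=np.array([2.59,1.99,1.29,2.45,4.18,1.99,2.66])-.03
def solve(p,R,q0,w=.02):
    def g(q):
        P,Q=F(q);return np.concatenate([(P-p)/100,(R.inv()*Q*C).as_rotvec(),w*(q-q0)])
    r=least_squares(g,np.clip(q0,lo,hi),bounds=(lo,hi));e=r.fun;return r.x,np.linalg.norm(e[:3])*100,np.degrees(np.linalg.norm(e[3:6]))
def tool(phi,t):
    phi,t=np.radians(phi),np.radians(t);u=np.array([np.cos(phi),np.sin(phi),0]);k=np.array([0,0,1.])
    z=np.sin(t)*u-np.cos(t)*k; y=-(np.cos(t)*u+np.sin(t)*k); x=np.cross(y,z)
    return Rot.from_matrix(np.stack([x,y,z],1))
E
python3 - <<'E'
from ik import *
print(L.round(1))
for t in(45,60):
  for phi in range(-180,181,30):
    q=q0.copy()
    for a in np.linspace(0,1,13)[1:]:   # path: yaw first then tilt
        q,e,r=solve(np.array([540,-190,150]),tool(phi*a,0),q)
    e0=(e,r)
    for a in np.linspace(0,1,9)[1:]:
        q,e,r=solve(np.array([540,-190,150-a*80]),tool(phi,t*a),q)
    print(t,phi,np.round(e0,1),round(e,1),round(r,1),q.round(2))
E
```

```text
[247.4 556.  475.1 316.5  -2.2   8.4  33.4  31.4  -5.8]
45 -180 [16.5 44.5] 17.4 63.4 [-0.31  1.15  1.26  1.61 -0.81  1.63 -2.63]
45 -150 [ 6.7 19.8] 11.1 44.0 [-0.5   1.07  1.26  1.71 -0.68  1.29 -2.63]
45 -120 [0. 0.] 6.7 24.2 [-0.69  1.01  1.26  1.85 -0.57  0.92 -2.63]
45 -90 [0. 0.] 1.6 4.6 [-0.87  1.02  1.26  2.02 -0.47  0.53 -2.63]
45 -60 [0. 0.] 1.3 5.7 [-0.88  0.88  1.26  2.21 -1.01  0.24 -1.66]
45 -30 [0. 0.] 6.2 20.3 [-0.    0.36  0.16  2.21  0.71  0.24 -2.63]
45 0 [0. 0.] 4.9 16.2 [ 0.96  0.46 -0.52  2.23 -1.01  0.24 -0.02]
45 30 [0. 0.] 0.1 0.4 [ 1.34  0.75 -0.88  2.21 -0.94  0.24  0.55]
45 60 [0. 0.] 0.0 0.0 [ 1.28  0.86 -0.9   1.93 -0.23  0.69  0.22]
45 90 [0. 0.] 0.0 0.0 [ 1.09  0.94 -0.82  1.68 -0.07  1.12  0.43]
45 120 [0. 0.] 0.0 0.0 [ 0.9   1.01 -0.79  1.48  0.11  1.45  0.67]
45 150 [0. 0.] 0.0 0.0 [ 0.72  1.05 -0.77  1.39  0.32  1.67  0.95]
45 180 [0. 0.] 0.0 0.0 [ 0.58  1.04 -0.76  1.41  0.56  1.76  1.26]
60 -180 [16.5 44.5] 13.3 63.3 [-0.36  1.49  1.26  1.25 -0.33  1.96 -2.63]
60 -150 [ 6.7 19.8] 8.3 50.1 [-0.52  1.29  1.26  1.49 -0.43  1.53 -2.63]
60 -120 [0. 0.] 7.6 33.7 [-0.74  1.11  1.26  1.8  -0.44  0.95 -2.63]
60 -90 [0. 0.] 6.3 14.8 [-0.95  1.08  1.26  2.11 -0.45  0.33 -2.63]
60 -60 [0. 0.] 3.6 13.3 [-1.01  1.15  1.26  2.14 -0.33  0.24 -2.63]
60 -30 [0. 0.] 10.4 34.3 [-0.42  0.45  0.59  2.19  0.58  0.24 -2.63]
60 0 [0. 0.] 8.0 27.1 [ 1.39  0.78 -0.91  2.21 -1.01  0.24  0.34]
60 30 [0. 0.] 1.0 3.3 [ 1.53  1.06 -1.02  2.21 -1.01  0.24  0.86]
60 60 [0. 0.] 0.0 0.0 [ 1.39  1.08 -0.98  1.9  -0.29  0.74  0.38]
60 90 [0. 0.] 0.0 0.0 [ 1.14  1.1  -0.85  1.6  -0.16  1.25  0.51]
60 120 [0. 0.] 0.0 0.0 [ 0.9   1.15 -0.79  1.37  0.02  1.64  0.68]
60 150 [0. 0.] 0.0 0.0 [ 0.68  1.18 -0.74  1.25  0.25  1.9   0.95]
60 180 [0. 0.] 0.0 0.0 [ 0.46  1.12 -0.57  1.28  0.48  1.96  1.35]
```

Request:
arm_command(
  rows=[
    {"delta_pos": [-0.4,4,2],"rotation": [0,0,7.1],"claw": 0.3},
    {"delta_pos": [-0.4,8,2],"rotation": [0,0,14.2],"claw": 0.3},
    {"delta_pos": [-0.4,12,2],"rotation": [0,0,21.3],"claw": 0.3},
    {"delta_pos": [-0.4,16,2],"rotation": [0,0,28.4],"claw": 0.3},
    {"delta_pos": [-0.4,19,2],"rotation": [0,0,35.5],"claw": 0.3},
    {"delta_pos": [-0.4,19,2],"rotation": [0,0,42.6],"claw": 0.3},
    {"delta_pos": [-0.4,19,2],"rotation": [0,0,49.7],"claw": 0.3},
    {"delta_pos": [-0.4,19,2],"rotation": [0,0,56.8],"claw": 0.3},
    {"delta_pos": [-0.4,19,2],"rotation": [0,0,63.9],"claw": 0.3},
    {"delta_pos": [-0.4,19,2],"rotation": [0,0,71],"claw": 0.3},
    {"delta_pos": [-0.4,19,2],"rotation": [0,0,78],"claw": 0.3},
    {"delta_pos": [-0.4,19,2],"rotation": [0,0,85],"claw": 0.3},
  ],
)

```text
time: 7.65
tcp_pos: [535.2, -190.0, 172.9]
tcp_rot: [0.999, -0.034, -0.0, 0.0]
ft_force: [-0.1, 0.1, -1.5]
gripper_width: 59.4
```

Request:
arm_command(
  rows=[
    {"delta_pos": [0,0,0],"rotation": [0,0,5],"claw": 0.3},
    {"delta_pos": [0,0,0],"rotation": [0,0,5],"claw": 0.3},
  ],
)

```text
time: 7.82
tcp_pos: [535.1, -190.1, 172.8]
tcp_rot: [1.0, 0.007, -0.0, -0.0]
ft_force: [0.3, 0.4, -1.2]
gripper_width: 59.8
```

Request:
arm_command(
  rows=[
    {"delta_pos": [0,0.4,-0.5],"rotation": [7,0,0],"claw": 0.3},
    {"delta_pos": [0,0.8,-1],"rotation": [14,0,0],"claw": 0.3},
    {"delta_pos": [0,1.2,-2],"rotation": [21,0,0],"claw": 0.3},
    {"delta_pos": [0,1.6,-3],"rotation": [28,0,0],"claw": 0.3},
    {"delta_pos": [0,2,-4],"rotation": [35,0,0],"claw": 0.3},
    {"delta_pos": [0,2.4,-5],"rotation": [42,0,0],"claw": 0.3},
    {"delta_pos": [0,2.8,-6],"rotation": [49,0,0],"claw": 0.3},
    {"delta_pos": [0,3.2,-7],"rotation": [55,0,0],"claw": 0.3},
    {"delta_pos": [0,3.6,-8],"rotation": [60,0,0],"claw": 0.3},
    {"delta_pos": [0,4,-8],"rotation": [60,0,0],"claw": 0.3},
    {"delta_pos": [0,4,-8],"rotation": [60,0,0],"claw": 0.3},
  ],
)

```text
time: 8.73
tcp_pos: [534.6, -149.4, 91.3]
tcp_rot: [0.866, 0.004, 0.002, -0.501]
ft_force: [0.2, 1.2, -0.4]
gripper_width: 59.4
```

```bash
python3 - <<'E'
from h import *
s=state();print({k:np.round(s[k],4).tolist() for k in('joint_positions','tcp_pos','tcp_rot','ft_force')},s['gripper_width']);print(Rot.from_quat(s['tcp_rot']).as_matrix().round(3))
d=get_image('side');save('s6',cv2.resize(d['img'][120:420,280:640],None,fx=2.2,fy=2))
E
```

```text
{'joint_positions': [1.105, 0.9652, -0.7766, 1.6573, -0.3218, 1.2357, 0.6195], 'tcp_pos': [534.6315, -149.4147, 91.3084], 'tcp_rot': [0.8657, 0.0043, 0.0019, -0.5006], 'ft_force': [0.1897, 1.19, -0.3747]} 59.40308912041986
[[ 1.     0.009 -0.001]
 [ 0.005 -0.499  0.867]
 [ 0.008 -0.867 -0.499]]
```

View pics/s6.png

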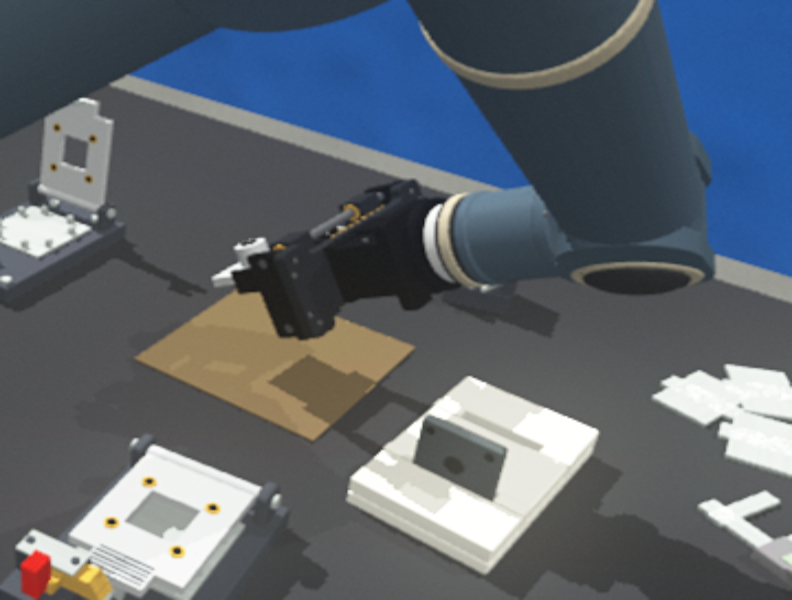

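Tilt achieved as planned: the hub faces up (crop 250,250) over the mat, and the wrist is above the empty rack slot. Lowering.

Request:
arm_command(
  rows=[
    {"delta_pos": [0,0,-3],"rotation": [0,0,0],"claw": 0.3},
    {"delta_pos": [0,0,-5],"rotation": [0,0,0],"claw": 0.3},
    {"delta_pos": [0,0,-6],"rotation": [0,0,0],"claw": 0.3},
    {"delta_pos": [0,0,-6.4],"rotation": [0,0,0],"claw": 0.3},
    {"delta_pos": [0,0,-6.6],"rotation": [0,0,0],"claw": 0.3},
    {"delta_pos": [0,0,-6.6],"rotation": [0,0,0],"claw": 0.3},
  ],
)

```text
time: 9.28
tcp_pos: [536.3, -149.5, 28.8]
tcp_rot: [0.866, 0.007, 0.004, -0.499]
ft_force: [-0.1, 0.7, -0.8]
gripper_width: 59.8
```

```bash
python3 - <<'E'
from h import *
d=get_image('side');save('s7',cv2.resize(d['img'][200:420,280:580],None,fx=2.6,fy=2.6))
E
```

```text
(no output)
```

View pics/s7.png

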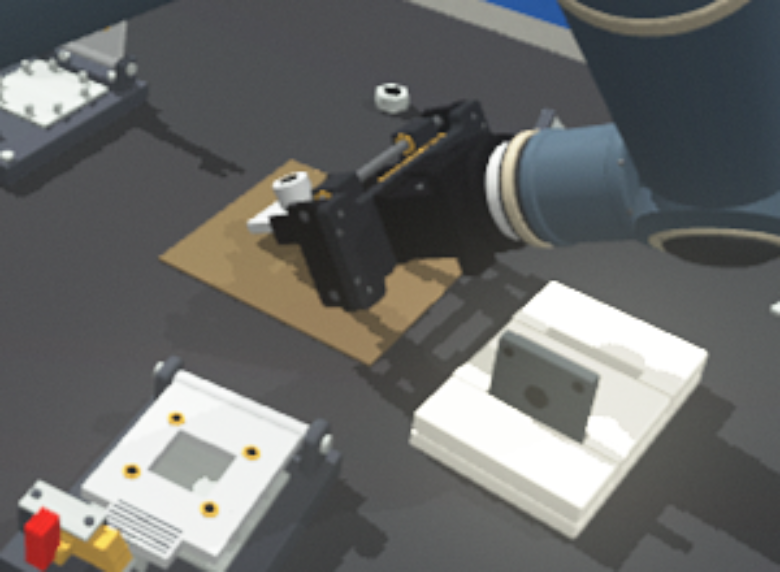

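Request:
arm_command(
  rows=[
    {"delta_pos": [0,0,-0.3],"rotation": [0,0,0],"claw": 0.3},
    {"delta_pos": [0,0,-0.5],"rotation": [0,0,0],"claw": 0.3},
    {"delta_pos": [0,0,-0.5],"rotation": [0,0,0],"claw": 0.3},
  ],
)

```text
time: 9.58
tcp_pos: [536.2, -150.0, 23.4]
tcp_rot: [0.866, 0.006, 0.004, -0.5]
ft_force: [0.1, -1.4, 2.6]
gripper_width: 59.3
```

Request:
arm_command(
  rows=[
    {"delta_pos": [0,0,0],"rotation": [0,0,0],"claw": 1},
    {"delta_pos": [0,0,0],"rotation": [0,0,0],"claw": 1},
    {"delta_pos": [0,0,0],"rotation": [0,0,0],"claw": 1},
    {"delta_pos": [0,0,0],"rotation": [0,0,0],"claw": 1},
    {"delta_pos": [0,0,0],"rotation": [0,0,0],"claw": 1},
    {"delta_pos": [0,0,0],"rotation": [0,0,0],"claw": 1},
  ],
)

```text
time: 10.08
tcp_pos: [535.4, -149.5, 22.2]
tcp_rot: [0.866, 0.006, 0.003, -0.5]
ft_force: [0.4, -0.4, 0.1]
gripper_width: 85.3
```

```bash
python3 - <<'E'
from h import *
d=get_image('side');save('s8',cv2.resize(d['img'][200:420,280:580],None,fx=2.6,fy=2.6))
E
```

```text
(no output)
```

View pics/s8.png

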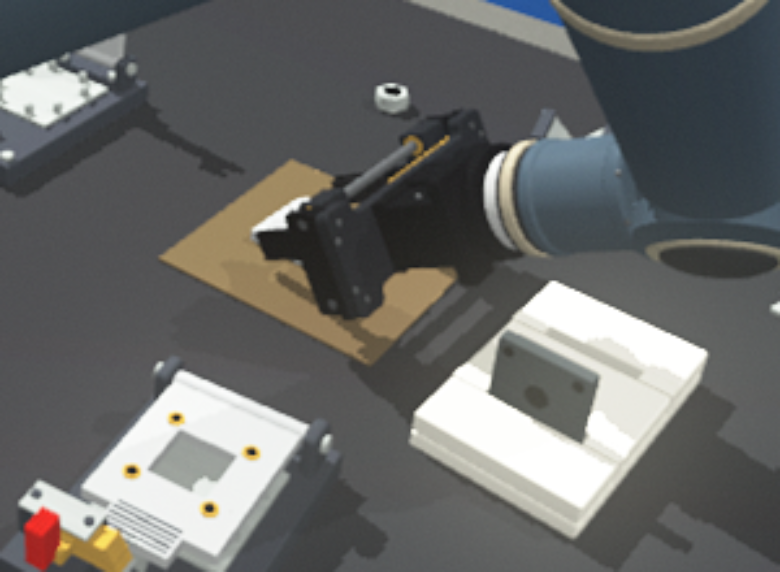

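Request:
arm_command(
  rows=[
    {"delta_pos": [0,-2.6,1.5],"rotation": [0,0,0],"claw": 1},
    {"delta_pos": [0,-5.2,3.2],"rotation": [0,0,0],"claw": 1},
    {"delta_pos": [0,-6,7],"rotation": [-3,0,0],"claw": 1},
    {"delta_pos": [0,-6,11],"rotation": [-10,0,0],"claw": 1},
    {"delta_pos": [0,-6,14],"rotation": [-17,0,0],"claw": 1},
    {"delta_pos": [0,-6,14],"rotation": [-24,0,0],"claw": 1},
    {"delta_pos": [0,-6,14],"rotation": [-31,0,0],"claw": 1},
    {"delta_pos": [0,-6,14],"rotation": [-38,0,0],"claw": 1},
    {"delta_pos": [0,-6,14],"rotation": [-45,0,0],"claw": 1},
    {"delta_pos": [0,-6,14],"rotation": [-52,0,0],"claw": 1},
    {"delta_pos": [0,-6,14],"rotation": [-59,0,0],"claw": 1},
    {"delta_pos": [0,-6,14],"rotation": [-60,0,0],"claw": 1},
  ],
)

```text
time: 11.13
tcp_pos: [536.5, -203.0, 164.2]
tcp_rot: [1.0, 0.012, 0.001, 0.001]
ft_force: [0.2, 1.2, 0.3]
gripper_width: 87.1
```

```bash
python3 - <<'E'
from h import *
s=state();print({k:np.round(s[k],4).tolist() for k in('joint_positions','tcp_pos','tcp_rot','ft_force')},s['gripper_width']);print(Rot.from_quat(s['tcp_rot']).as_matrix().round(3))
d=get_image('side');save('s9',cv2.resize(d['img'][200:420,280:580],None,fx=2.6,fy=2.6))
d=get_image('top');save('t9',d['img'])
E
```

```text
{'joint_positions': [0.7046, 0.4159, -0.5406, 1.8214, 0.2566, 0.9709, 0.0804], 'tcp_pos': [536.5105, -203.0361, 164.1518], 'tcp_rot': [0.9999, 0.0122, 0.0012, 0.0011], 'ft_force': [0.1794, 1.2079, 0.3207]} 87.0720962914039
[[ 1.     0.024  0.002]
 [ 0.024 -1.    -0.002]
 [ 0.002  0.002 -1.   ]]
```

View pics/s9.png

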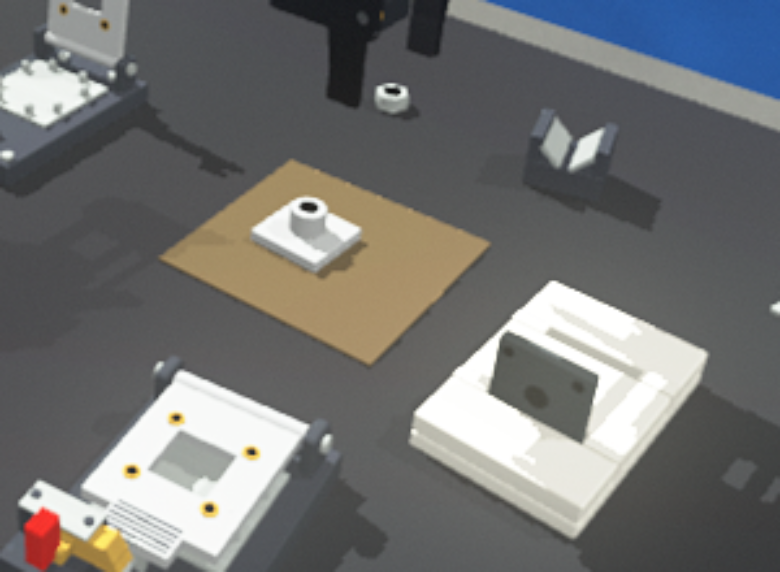

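View pics/t9.png

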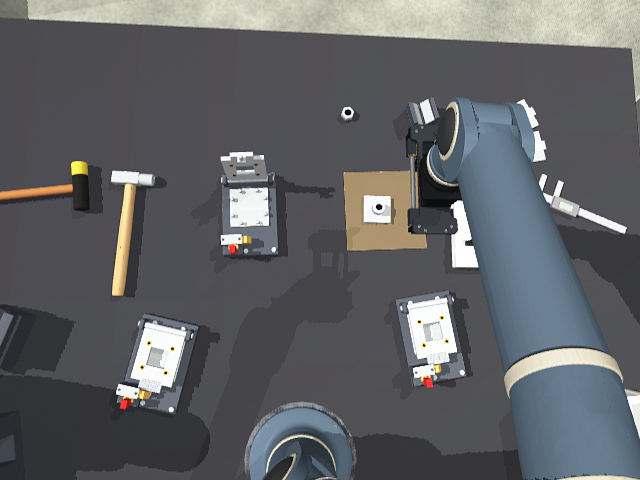

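The flange lies hub up on the mat (top px 377,209), and the target jig's leaf is open (245,165) with the nest visible (249,207). Next I measure the flange pose, its yaw and the nest pins.

```bash
python3 - <<'E'
from h import *
import pickle
d=get_image('top');s=get_image('side');pickle.dump((d,s),open('m.pkl','wb'))
def comp(d,box,vmin,zl,zh,z,nm,smax=60):
    x0,y0,x1,y1=box
    hsv=cv2.cvtColor(d['img'],cv2.COLOR_RGB2HSV)
    v,u=np.mgrid[y0:y1,x0:x1];p=world(d,u,v)
    m=((hsv[y0:y1,x0:x1,1]<smax)&(hsv[y0:y1,x0:x1,2]>vmin)&(p[...,2]>zl)&(p[...,2]<zh)).astype('uint8')
    n,l,st,c=cv2.connectedComponentsWithStats(m);i=1+np.argmax(st[1:,4])
    cs,_=cv2.findContours((l==i).astype('uint8'),0,1);cc=max(cs,key=len)[:,0]
    w=world(d,cc[:,0]+x0,cc[:,1]+y0,z)[:,:2].astype(np.float32)
    r=cv2.minAreaRect(w);print(nm,st[i],'rect',np.round(r[0],1),np.round(r[1],1),round(r[2],1), 'medz',np.median(p[l==i][:,2]).round(1),'mean',world(d,c[i][0]+x0,c[i][1]+y0,z).round(1))
comp(d,(350,180,405,240),110,9,17,13,'plate top')
comp(d,(350,180,405,240),0,27,38,33,'hub top',256)
comp(s,(370,265,425,310),60,9,17,13,'plate side',90)
comp(s,(370,265,425,310),0,28,38,33,'hub side',256)
comp(d,(215,180,285,240),150,19,30,24,'nest top')
comp(s,(255,200,340,260),150,19,30,24,'nest side')
save('tn',cv2.resize(d['img'][145:260,205:295],None,fx=5,fy=5,interpolation=cv2.INTER_CUBIC))
E
```

```text
plate top [ 14  15  27  28 549] rect [ 535.6 -154.3] [60.6 58.7] 0.2 medz 13.6 mean [ 534.7 -153.9   13. ]
hub top [ 22  21  13  12 122] rect [ 535.6 -153.2] [24.7 26.8] 2.1 medz 33.5 mean [ 535.4 -153.6   33. ]
plate side [  6  13  43  25 455] rect [ 532.1 -154.9] [64.7 63. ] 0.7 medz 13.6 mean [ 526.6 -159.3   13. ]
hub side [ 21  11  15  10 119] rect [ 531.6 -156.3] [30.4 27.6] 44.7 medz 33.5 mean [ 531.7 -155.6   33. ]
nest top [  14    8   40   39 1357] rect [526.5 130.1] [85.7 83.9] 5.1 medz 24.6 mean [525.8 130.1  24. ]
nest side [ 18  23  48  26 624] rect [525.6 129. ] [86.5 87.3] 4.6 medz 24.9 mean [524.5 126.9  24. ]
```

View pics/tn.png

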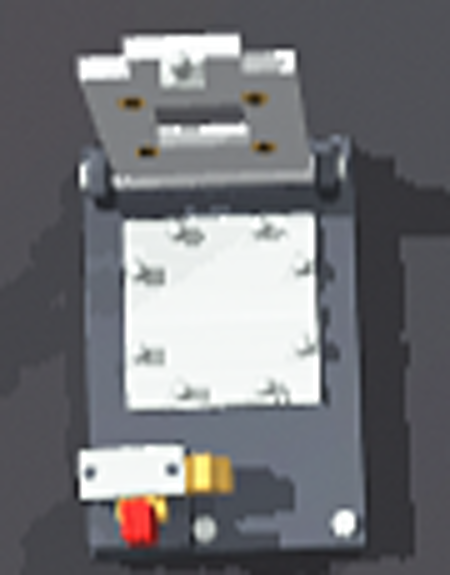

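Flange: top view (535.4,-153.8), plate yaw about 0.3°, heights 13.6 and 33.5, which agree with the sizes. Nest: (526.7,130), yaw about 4.5°. I turn the jaws to lie along y above the hub.

Request:
arm_command(
  rows=[
    {"delta_pos": [-0.1,4,-3],"rotation": [0,0,-7.1],"claw": 1},
    {"delta_pos": [-0.1,4.9,-7],"rotation": [0,0,-14.2],"claw": 1},
    {"delta_pos": [-0.1,4.9,-8.4],"rotation": [0,0,-21.3],"claw": 1},
    {"delta_pos": [-0.1,4.9,-8.4],"rotation": [0,0,-28.4],"claw": 1},
    {"delta_pos": [-0.1,4.9,-8.4],"rotation": [0,0,-35.5],"claw": 1},
    {"delta_pos": [-0.1,4.9,-8.4],"rotation": [0,0,-42.6],"claw": 1},
    {"delta_pos": [-0.1,4.9,-8.4],"rotation": [0,0,-49.7],"claw": 1},
    {"delta_pos": [-0.1,4.9,-8.4],"rotation": [0,0,-56.8],"claw": 1},
    {"delta_pos": [-0.1,4.9,-8.4],"rotation": [0,0,-63.9],"claw": 1},
    {"delta_pos": [-0.1,4.9,-8.4],"rotation": [0,0,-71],"claw": 1},
    {"delta_pos": [-0.1,4.9,-8.4],"rotation": [0,0,-78],"claw": 1},
    {"delta_pos": [-0.1,4.9,-8.4],"rotation": [0,0,-85],"claw": 1},
  ],
)

```text
time: 12.33
tcp_pos: [534.0, -163.6, 77.1]
tcp_rot: [0.738, -0.675, -0.001, 0.0]
ft_force: [-0.4, -0.3, 0.6]
gripper_width: 86.8
```

Request:
arm_command(
  rows=[
    {"delta_pos": [0,0,-1],"rotation": [0,0,-6.1],"claw": 1},
    {"delta_pos": [0,0,-1],"rotation": [0,0,-6.1],"claw": 1},
    {"delta_pos": [0,0,-1],"rotation": [0,0,-6.1],"claw": 1},
  ],
)

```text
time: 12.58
tcp_pos: [533.7, -162.6, 67.0]
tcp_rot: [-0.705, 0.709, 0.001, -0.001]
ft_force: [0.9, 0.1, -0.2]
gripper_width: 86.7
```

```bash
python3 - <<'E'
from h import *
s=state();print({k:np.round(s[k],4).tolist() for k in('joint_positions','tcp_pos','tcp_rot','ft_force')});print(Rot.from_quat(s['tcp_rot']).as_matrix().round(3))
E
```

```text
{'joint_positions': [0.3165, 0.471, -0.124, 1.9489, 0.0842, 0.7293, -1.434], 'tcp_pos': [533.6652, -162.6105, 66.999], 'tcp_rot': [-0.7049, 0.7093, 0.0012, -0.0007], 'ft_force': [0.8999, 0.1306, -0.2358]}
[[-0.006 -1.    -0.003]
 [-1.     0.006  0.001]
 [-0.001  0.003 -1.   ]]
```

Request:
arm_command(
  rows=[
    {"delta_pos": [0.17,0.88,-1],"rotation": [0,0,0],"claw": 1},
    {"delta_pos": [0.17,0.88,-3],"rotation": [0,0,0],"claw": 1},
    {"delta_pos": [0.17,0.88,-3],"rotation": [0,0,0],"claw": 1},
    {"delta_pos": [0.17,0.88,-3],"rotation": [0,0,0],"claw": 1},
  ],
)

```text
time: 12.92
tcp_pos: [535.3, -151.5, 37.1]
tcp_rot: [-0.706, 0.709, 0.001, -0.001]
ft_force: [0.6, -0.9, -0.7]
gripper_width: 87.1
```

Request:
arm_command(
  rows=[
    {"delta_pos": [0,-0.2,-1],"rotation": [0,0,0],"claw": 1},
    {"delta_pos": [0,-0.2,-2],"rotation": [0,0,0],"claw": 1},
    {"delta_pos": [0,-0.2,-2],"rotation": [0,0,0],"claw": 1},
    {"delta_pos": [0,-0.2,-2],"rotation": [0,0,0],"claw": 0.1},
    {"delta_pos": [0,-0.2,-2],"rotation": [0,0,0],"claw": 0.1},
    {"delta_pos": [0,-0.2,-2],"rotation": [0,0,0],"claw": 0.1},
    {"delta_pos": [0,-0.2,-2],"rotation": [0,0,0],"claw": 0.1},
    {"delta_pos": [0,-0.2,-2],"rotation": [0,0,0],"claw": 0.1},
    {"delta_pos": [0,-0.2,-2],"rotation": [0,0,0],"claw": 0.1},
    {"delta_pos": [0,-0.2,-2],"rotation": [0,0,0],"claw": 0.1},
    {"delta_pos": [0,-0.2,-2],"rotation": [0,0,0],"claw": 0.1},
  ],
  newtons=30,
)

```text
time: 13.83
tcp_pos: [536.2, -153.9, 18.4]
tcp_rot: [-0.705, 0.709, -0.0, 0.0]
ft_force: [-0.7, 0.4, -0.1]
gripper_width: 41.7
```

```bash
python3 - <<'E'
from h import *
s=state();print({k:np.round(s[k],4).tolist() for k in('tcp_pos','tcp_rot','ft_force','joint_velocities')},s['gripper_width'])
E
```

```text
{'tcp_pos': [536.2485, -153.8977, 18.3521], 'tcp_rot': [-0.7053, 0.709, -0.0001, 0.0], 'ft_force': [-0.6528, 0.3505, -0.0501], 'joint_velocities': [-0.0001, 0.0014, 0.0005, 0.0006, 0.0004, 0.003, 0.0013]} 41.66607968266413
```

Request:
arm_command(
  rows=[
    {"delta_pos": [0,0,-0.1],"rotation": [0,0,0],"claw": 0.1},
    {"delta_pos": [0,0,-0.1],"rotation": [0,0,0],"claw": 0.1},
    {"delta_pos": [0,0,-0.1],"rotation": [0,0,0],"claw": 0.1},
    {"delta_pos": [0,0,-0.1],"rotation": [0,0,0],"claw": 0.1},
    {"delta_pos": [0,0,-0.1],"rotation": [0,0,0],"claw": 0.1},
  ],
)

```text
time: 14.25
tcp_pos: [536.1, -153.9, 17.1]
tcp_rot: [-0.705, 0.709, 0.0, -0.0]
ft_force: [0.2, -0.3, -1.1]
gripper_width: 27.0
```

```bash
python3 - <<'E'
from h import *
s=state();print({k:np.round(s[k],4).tolist() for k in('tcp_pos','tcp_rot','ft_force')},s['gripper_width'])
E
```

```text
{'tcp_pos': [536.1347, -153.8795, 17.1454], 'tcp_rot': [-0.7052, 0.709, 0.0, -0.0001], 'ft_force': [0.2491, -0.2936, -1.0991]} 27.013301445618662
```

Gripped the hub (27 mm). TCP y is -153.9 against the camera's -153.8, so they agree. Lift and carry to the nest.

Request:
arm_command(
  rows=[
    {"delta_pos": [0,0,3],"rotation": [0,0,0],"claw": 0.1},
    {"delta_pos": [0,0,7],"rotation": [0,0,0],"claw": 0.1},
    {"delta_pos": [-0.2,3,10],"rotation": [0,0,2],"claw": 0.1},
    {"delta_pos": [-0.4,7,10],"rotation": [0,0,4.1],"claw": 0.1},
    {"delta_pos": [-0.5,11,10],"rotation": [0,0,4.1],"claw": 0.1},
    {"delta_pos": [-0.6,15,10],"rotation": [0,0,4.1],"claw": 0.1},
    {"delta_pos": [-0.7,19,10],"rotation": [0,0,4.1],"claw": 0.1},
    {"delta_pos": [-0.8,23,10],"rotation": [0,0,4.1],"claw": 0.1},
    {"delta_pos": [-0.87,26.5,10],"rotation": [0,0,4.1],"claw": 0.1},
    {"delta_pos": [-0.87,28.37,10],"rotation": [0,0,4.1],"claw": 0.1},
    {"delta_pos": [-0.87,28.37,10],"rotation": [0,0,4.1],"claw": 0.1},
    {"delta_pos": [-0.87,28.37,10],"rotation": [0,0,4.1],"claw": 0.1},
  ],
)

```text
time: 15.25
tcp_pos: [527.0, 131.1, 117.0]
tcp_rot: [0.731, -0.682, -0.0, 0.0]
ft_force: [-0.7, -0.2, -2.0]
gripper_width: 27.0
```

```bash
python3 - <<'E'
from h import *
s=state();print({k:np.round(s[k],4).tolist() for k in('joint_positions','tcp_pos','tcp_rot','ft_force')},s['gripper_width'])
d=get_image('side');save('s10',cv2.resize(d['img'][150:290,220:370],None,fx=5,fy=4.2))
E
```

```text
{'joint_positions': [-0.1377, 0.3876, -0.2304, 1.9443, 0.118, 0.823, -1.9334], 'tcp_pos': [526.9711, 131.0541, 117.0315], 'tcp_rot': [0.7312, -0.6821, -0.0001, 0.0003], 'ft_force': [-0.6688, -0.1697, -1.9922]} 27.04208375742886
```

View pics/s10.png

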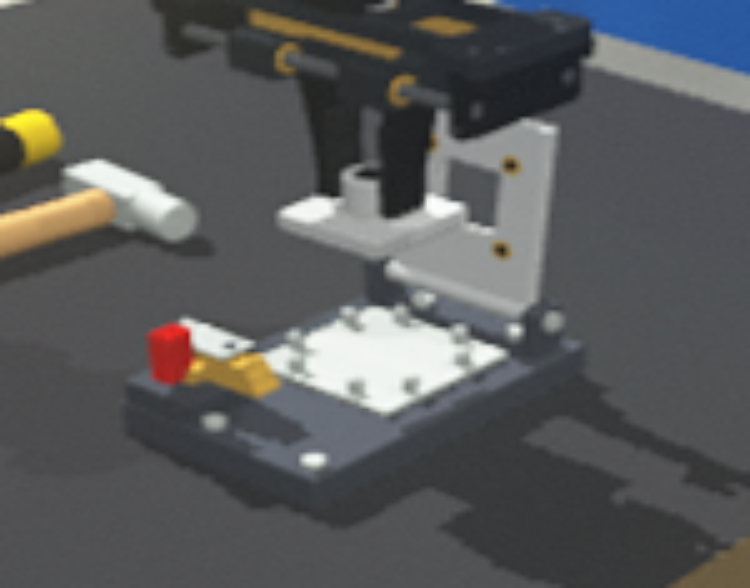

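The flange is level above the nest (side crop 370,220), with the pins below. I lower it to just above the pins.

Request:
arm_command(
  rows=[
    {"delta_pos": [0.03,-0.12,-3],"rotation": [0,0,0],"claw": 0.1},
    {"delta_pos": [0.03,-0.12,-5],"rotation": [0,0,0],"claw": 0.1},
    {"delta_pos": [0.03,-0.12,-6.2],"rotation": [0,0,0],"claw": 0.1},
    {"delta_pos": [0.03,-0.12,-6.4],"rotation": [0,0,0],"claw": 0.1},
    {"delta_pos": [0.03,-0.12,-6.4],"rotation": [0,0,0],"claw": 0.1},
    {"delta_pos": [0.03,-0.12,-6.4],"rotation": [0,0,0],"claw": 0.1},
  ],
)

```text
time: 15.8
tcp_pos: [528.6, 128.2, 54.0]
tcp_rot: [0.73, -0.684, 0.0, -0.001]
ft_force: [0.1, 1.6, -0.8]
gripper_width: 27.1
```

```bash
python3 - <<'E'
from h import *
import pickle
st=state();print({k:np.round(st[k],4).tolist() for k in('tcp_pos','tcp_rot','ft_force')},st['gripper_width'])
d=get_image('side');pickle.dump(d,open('m2.pkl','wb'));im=d['img'].copy()
sc=5;x0,y0,x1,y1=230,180,350,280
im=cv2.resize(im[y0:y1,x0:x1],None,fx=sc,fy=sc,interpolation=cv2.INTER_CUBIC)
save('s11a',im)
t=st['tcp_pos'];
def box(c,yaw,h,zs,col):
    for z in zs:
        a=np.radians(yaw);P=[[c[0]+h*(sx*np.cos(a)-sy*np.sin(a)),c[1]+h*(sx*np.sin(a)+sy*np.cos(a)),z] for sx,sy in((1,1),(1,-1),(-1,-1),(-1,1))]
        q=((proj(d,P)-[x0,y0]+.5)*sc).astype(int);cv2.polylines(im,[q],True,col,1)
zb=t[2]-14.1
box((t[0]-.7,t[1]),4.65,30,(zb,zb+10),(0,255,0)); box((526.7,130),4.5,35.5,(34,),(255,0,255)); box((526.7,130),4.5,42.5,(24,),(255,0,0))
save('s11',im)
E
```

```text
{'tcp_pos': [528.6237, 128.1984, 53.9987], 'tcp_rot': [0.7298, -0.6837, 0.0004, -0.0005], 'ft_force': [0.0674, 1.5646, -0.8001]} 27.132162268629674
```

View pics/s11.png

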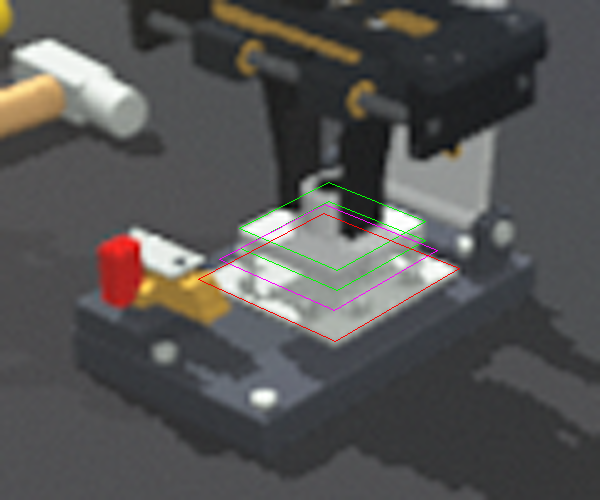

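The held plate and the nest agree with the predicted outlines to about a pixel. I correct by (-1, +1.5) mm and lower gently.

Request:
arm_command(
  rows=[
    {"delta_pos": [-0.1,0.15,0],"rotation": [0,0,0],"claw": 0.1},
    {"delta_pos": [-0.1,0.15,-0.3],"rotation": [0,0,0],"claw": 0.1},
    {"delta_pos": [-0.1,0.15,-0.5],"rotation": [0,0,0],"claw": 0.1},
    {"delta_pos": [-0.1,0.15,-0.5],"rotation": [0,0,0],"claw": 0.1},
  ],
)

```text
time: 16.18
tcp_pos: [526.6, 130.1, 48.1]
tcp_rot: [0.73, -0.683, -0.0, 0.0]
ft_force: [-0.4, 0.0, -1.8]
gripper_width: 27.1
```

Request:
arm_command(
  rows=[
    {"delta_pos": [0,0,-0.3],"rotation": [0,0,0],"claw": 0.1},
    {"delta_pos": [0,0,-0.5],"rotation": [0,0,0],"claw": 0.1},
    {"delta_pos": [0,0,-0.5],"rotation": [0,0,0],"claw": 0.1},
  ],
)

```text
time: 16.43
tcp_pos: [526.5, 130.0, 42.7]
tcp_rot: [0.73, -0.683, -0.0, 0.0]
ft_force: [0.3, -0.3, -0.9]
gripper_width: 27.1
```

Request:
arm_command(
  rows=[
    {"delta_pos": [0.03,0,-0.3],"rotation": [0,0,0],"claw": 0.1},
    {"delta_pos": [0.03,0,-0.5],"rotation": [0,0,0],"claw": 0.1},
    {"delta_pos": [0.03,0,-0.5],"rotation": [0,0,0],"claw": 0.1},
    {"delta_pos": [0.03,0,-0.5],"rotation": [0,0,0],"claw": 0.1},
  ],
)

```text
time: 16.77
tcp_pos: [527.1, 130.2, 38.1]
tcp_rot: [0.73, -0.683, 0.0, 0.0]
ft_force: [1.1, 0.4, -0.8]
gripper_width: 26.8
```

Request:
arm_command(
  rows=[
    {"delta_pos": [0,0,-0.1],"rotation": [0,0,0],"claw": 0.1},
    {"delta_pos": [0,0,-0.1],"rotation": [0,0,0],"claw": 0.1},
    {"delta_pos": [0,0,-0.05],"rotation": [0,0,0],"claw": 0.65},
    {"delta_pos": [0,0,0],"rotation": [0,0,0],"claw": 0.65},
    {"delta_pos": [0,0,0],"rotation": [0,0,0],"claw": 0.65},
    {"delta_pos": [0,0,0],"rotation": [0,0,0],"claw": 0.65},
    {"delta_pos": [0,0,1],"rotation": [0,0,0],"claw": 0.65},
    {"delta_pos": [0,0,5],"rotation": [0,0,0],"claw": 0.65},
    {"delta_pos": [-1,0,9],"rotation": [0,0,0],"claw": 0.4},
    {"delta_pos": [-3,0,13],"rotation": [0,0,0],"claw": 0.1},
    {"delta_pos": [-5,0,16],"rotation": [0,0,0],"claw": 0},
    {"delta_pos": [-5,0,18],"rotation": [0,0,0],"claw": 0},
  ],
)

```text
time: 17.77
tcp_pos: [474.8, 131.0, 222.4]
tcp_rot: [0.731, -0.683, 0.001, -0.001]
ft_force: [0.4, 0.6, 0.1]
gripper_width: 37.5
```

```bash
python3 - <<'E'
from h import *
import pickle
st=state();print({k:np.round(st[k],4).tolist() for k in('joint_positions','tcp_pos','tcp_rot','ft_force')},st['gripper_width'])
d=get_image('side');pickle.dump(d,open('m3.pkl','wb'))
save('s12',cv2.resize(d['img'][150:290,220:370],None,fx=5,fy=4.2,interpolation=cv2.INTER_CUBIC))
v,u=np.mgrid[200:265,255:340];p=world(d,u,v)
# in jig frame
a=np.radians(4.5);q=p-[526.7,130,0];jx=q[...,0]*np.cos(a)+q[...,1]*np.sin(a);jy=-q[...,0]*np.sin(a)+q[...,1]*np.cos(a)
k=(abs(jx)<27)&(abs(jy)<27)&(p[...,2]<40)&(p[...,2]>20)&(np.hypot(jx,jy)>16)
print(k.sum(),np.percentile(p[k][:,2],[5,25,50,75,95]).round(1))
A=np.c_[jx[k],jy[k],np.ones(k.sum())];print(np.linalg.lstsq(A,p[k][:,2],rcond=None)[0])
k=(np.hypot(jx,jy)<20)&(p[...,2]>51)&(p[...,2]<60);print('hubtop',k.sum(),p[k].mean(0),jx[k].mean(),jy[k].mean())
E
```

```text
{'joint_positions': [-0.1229, 0.1838, -0.2639, 1.9457, 0.0567, 1.0162, -1.9147], 'tcp_pos': [474.786, 130.9644, 222.3506], 'tcp_rot': [0.7308, -0.6826, 0.0008, -0.0012], 'ft_force': [0.3574, 0.5674, 0.0832]} 37.4938971604922
157 [32.8 34.3 35.  35.6 36.6]
[4.71506468e-04 1.93914077e-02 3.48549760e+01]
hubtop 71 [523.5825667  128.42276335  54.64535245] -3.231571857764228 -1.3277835615241427
```

View pics/s12.png

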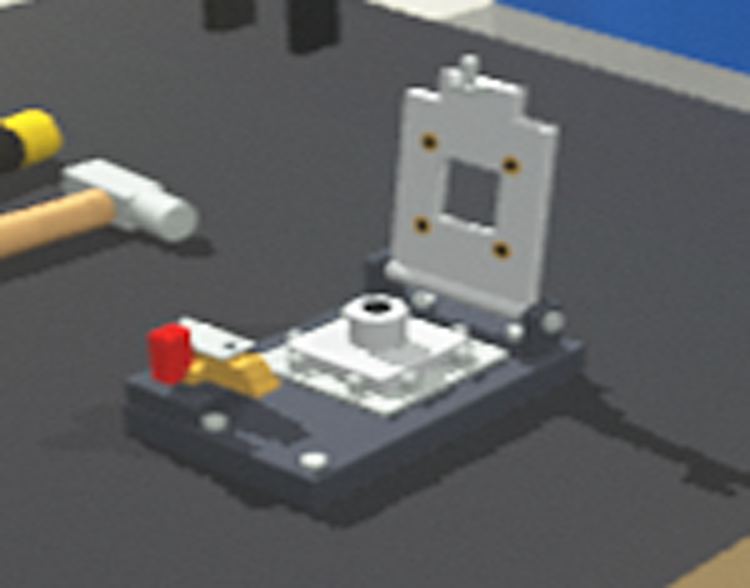

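The flange is seated: plate top at 34.9 mm (34 expected), level, between the pins (crop 375,345). Next I go over and behind the leaf with closed fingers.

Request:
arm_command(
  rows=[
    {"delta_pos": [4,0.2,0],"rotation": [0,0,0],"claw": 0},
    {"delta_pos": [8,0.4,0],"rotation": [0,0,0],"claw": 0},
    {"delta_pos": [12,0.6,0],"rotation": [0,0,0],"claw": 0},
    {"delta_pos": [16.2,0.8,0],"rotation": [0,0,0],"claw": 0},
    {"delta_pos": [16.2,0.8,0],"rotation": [0,0,0],"claw": 0},
    {"delta_pos": [16.2,0.8,0],"rotation": [0,0,0],"claw": 0},
    {"delta_pos": [16.2,0.8,-4],"rotation": [0,0,0],"claw": 0},
    {"delta_pos": [16.2,0.8,-8],"rotation": [0,0,0],"claw": 0},
    {"delta_pos": [16.2,0.8,-8.5],"rotation": [0,0,0],"claw": 0},
    {"delta_pos": [16.2,0.8,-8.5],"rotation": [0,0,0],"claw": 0},
  ],
)

```text
time: 18.65
tcp_pos: [636.1, 137.6, 131.1]
tcp_rot: [0.73, -0.683, -0.002, 0.003]
ft_force: [-0.7, -0.1, -0.0]
gripper_width: 0.4
```

```bash
python3 - <<'E'
from h import *
st=state();print({k:np.round(st[k],4).tolist() for k in('joint_positions','tcp_pos','tcp_rot','ft_force')},st['gripper_width'])
d=get_image('side')
save('s13',cv2.resize(d['img'][120:290,200:390],None,fx=4,fy=3.5,interpolation=cv2.INTER_CUBIC))
X=527;
for th in [1.7,1.5,1.3,1.1,.9,.7,.5,.4,.3,.2,.15,.1,.07,.04,0]:
    r=100 if th>.3 else 104-0
    x=58-r*np.cos(th)+4*np.sin(th);z=40.5+r*np.sin(th)+4*np.cos(th)
    off=9.5 if th>.35 else 9.5*th/.35
    x+=off
    if th>1.571: z=40.5+r*np.sin(th)-0
    print(th,'tcp world',(526.8+.997*x).round(1),(130+.0767*x).round(1),z.round(1))
E
```

```text
{'joint_positions': [-0.129, 0.5272, -0.2098, 1.6716, 0.1276, 0.9628, -1.8886], 'tcp_pos': [636.1017, 137.6118, 131.1466], 'tcp_rot': [0.7304, -0.683, -0.0017, 0.0028], 'ft_force': [-0.7365, -0.0504, -0.0221]} 0.3648227571455519
1.7 tcp world 610.9 136.5 139.7
1.5 tcp world 591.0 134.9 140.5
1.3 tcp world 571.3 133.4 137.9
1.1 tcp world 552.4 132.0 131.4
0.9 tcp world 535.2 130.6 121.3
0.7 tcp world 520.4 129.5 108.0
0.5 tcp world 508.5 128.6 92.0
0.4 tcp world 503.8 128.2 83.1
0.3 tcp world 494.9 127.5 75.1
0.2 tcp world 489.2 127.1 65.1
0.15 tcp world 486.8 126.9 60.0
0.1 tcp world 484.6 126.8 54.9
0.07 tcp world 483.4 126.7 51.8
0.04 tcp world 482.3 126.6 48.7
0 tcp world 480.9 126.5 44.5
```

View pics/s13.png

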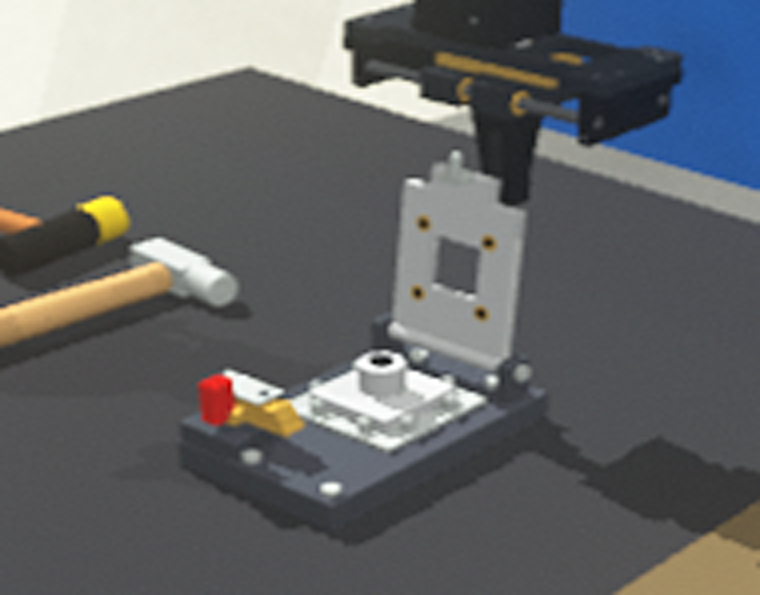

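Request:
arm_command(
  rows=[
    {"delta_pos": [-1.3,-0.1,0.5],"rotation": [0,0,0],"claw": 0},
    {"delta_pos": [-2.5,-0.1,0.7],"rotation": [0,0,0],"claw": 0},
    {"delta_pos": [-3.5,-0.2,0.9],"rotation": [0,0,0],"claw": 0},
    {"delta_pos": [-4.5,-0.25,0.9],"rotation": [0,0,0],"claw": 0},
    {"delta_pos": [-5.5,-0.3,0.8],"rotation": [0,0,0],"claw": 0},
    {"delta_pos": [-6.5,-0.4,0.7],"rotation": [0,0,0],"claw": 0},
    {"delta_pos": [-7.5,-0.5,0.4],"rotation": [0,0,0],"claw": 0},
    {"delta_pos": [-8.4,-0.55,0],"rotation": [0,0,0],"claw": 0},
    {"delta_pos": [-9.3,-0.6,-0.4],"rotation": [0,0,0],"claw": 0},
    {"delta_pos": [-10.1,-0.7,-1.0],"rotation": [0,0,0],"claw": 0},
    {"delta_pos": [-10.9,-0.75,-1.6],"rotation": [0,0,0],"claw": 0},
    {"delta_pos": [-11.5,-0.8,-2.3],"rotation": [0,0,0],"claw": 0},
  ],
)

```text
time: 19.7
tcp_pos: [522.8, 130.1, 109.7]
tcp_rot: [0.73, -0.683, -0.0, 0.0]
ft_force: [-0.4, 0.9, 3.6]
gripper_width: 0.4
```

```bash
python3 - <<'E'
from h import *
d=get_image('side')
save('s14',cv2.resize(d['img'][120:290,200:390],None,fx=4,fy=3.5,interpolation=cv2.INTER_CUBIC))
E
```

```text
(no output)
```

View pics/s14.png

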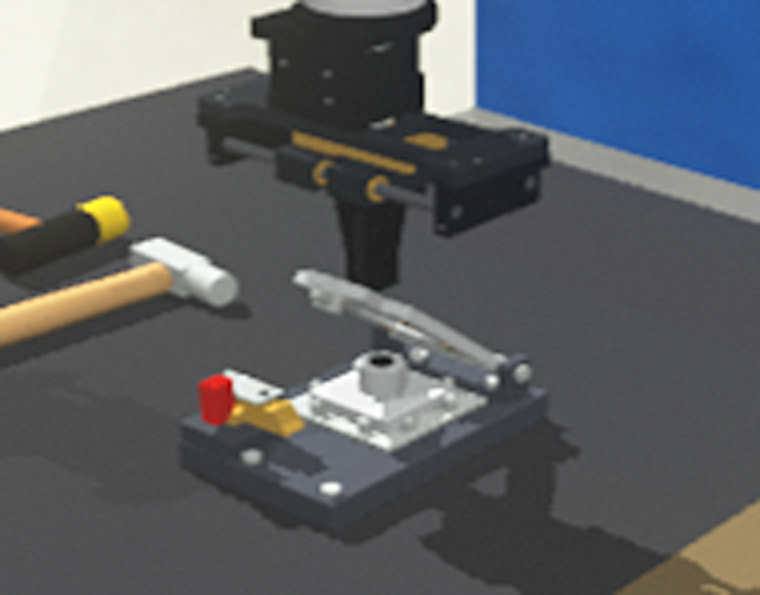

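The leaf rides under the fingertip (crop 375,285). I continue down to about 0.15 rad.

Request:
arm_command(
  rows=[
    {"delta_pos": [-0.7,-0.05,-0.8],"rotation": [0,0,0],"claw": 0},
    {"delta_pos": [-1.35,-0.1,-1.65],"rotation": [0,0,0],"claw": 0},
    {"delta_pos": [-1.9,-0.2,-2.6],"rotation": [0,0,0],"claw": 0},
    {"delta_pos": [-2.7,-0.25,-3.4],"rotation": [0,0,0],"claw": 0},
    {"delta_pos": [-3.3,-0.3,-4.2],"rotation": [0,0,0],"claw": 0},
    {"delta_pos": [-3.7,-0.35,-4.7],"rotation": [0,0,0],"claw": 0},
    {"delta_pos": [-4.0,-0.35,-4.9],"rotation": [0,0,0],"claw": 0},
    {"delta_pos": [-4.0,-0.35,-4.9],"rotation": [0,0,0],"claw": 0},
  ],
)

```text
time: 20.42
tcp_pos: [485.8, 126.4, 61.7]
tcp_rot: [0.73, -0.683, 0.001, -0.001]
ft_force: [4.3, -0.7, 3.4]
gripper_width: -0.0
```

Request:
arm_command(
  rows=[
    {"delta_pos": [-0.2,0,-0.3],"rotation": [0,0,0],"claw": 0},
    {"delta_pos": [-0.3,0,-0.6],"rotation": [0,0,0],"claw": 0},
    {"delta_pos": [-0.4,0,-0.9],"rotation": [0,0,0],"claw": 0},
    {"delta_pos": [-0.45,0,-1.1],"rotation": [0,0,0],"claw": 0},
    {"delta_pos": [-0.5,0,-1.3],"rotation": [0,0,0],"claw": 0},
    {"delta_pos": [-0.5,0,-1.5],"rotation": [0,0,0],"claw": 0},
  ],
)

```text
time: 20.92
tcp_pos: [481.5, 126.4, 47.5]
tcp_rot: [0.73, -0.684, 0.002, -0.002]
ft_force: [0.7, -0.3, 2.1]
gripper_width: 0.5
```

Request:
arm_command(
  rows=[
    {"delta_pos": [0,0,-0.2],"rotation": [0,0,0],"claw": 0},
    {"delta_pos": [0,0,-0.35],"rotation": [0,0,0],"claw": 0},
    {"delta_pos": [0,0,-0.5],"rotation": [0,0,0],"claw": 0},
    {"delta_pos": [0,0,-0.6],"rotation": [0,0,0],"claw": 0},
    {"delta_pos": [0,0,-0.6],"rotation": [0,0,0],"claw": 0},
  ],
)

```text
time: 21.33
tcp_pos: [479.0, 126.4, 42.8]
tcp_rot: [0.73, -0.683, 0.001, 0.001]
ft_force: [-5.8, -3.2, 31.1]
gripper_width: 0.5
```

The hard stop is reached (31 N, z 42.8 ≈ -0.015 rad). Back off and look.

Request:
arm_command(
  rows=[
    {"delta_pos": [0,0,0.6],"rotation": [0,0,0],"claw": 0},
    {"delta_pos": [0,0,2],"rotation": [0,0,0],"claw": 0},
    {"delta_pos": [0,0,6],"rotation": [0,0,0],"claw": 0},
    {"delta_pos": [-2,0,10],"rotation": [0,0,0],"claw": 0},
    {"delta_pos": [-3,0,14],"rotation": [0,0,0],"claw": 0},
    {"delta_pos": [-3,-4,16],"rotation": [0,0,0],"claw": 0},
    {"delta_pos": [-3,-8,16],"rotation": [0,0,0],"claw": 0},
    {"delta_pos": [-3,-12,16],"rotation": [0,0,0],"claw": 0},
    {"delta_pos": [-3,-16,16],"rotation": [0,0,0],"claw": 0},
    {"delta_pos": [-3,-20,16],"rotation": [0,0,0],"claw": 0},
    {"delta_pos": [-3,-24,16],"rotation": [0,0,0],"claw": 0},
    {"delta_pos": [-3,-24,16],"rotation": [0,0,0],"claw": 0},
  ],
)

```text
time: 22.33
tcp_pos: [446.0, -121.1, 198.7]
tcp_rot: [0.726, -0.688, -0.001, 0.003]
ft_force: [-0.2, 0.7, -0.3]
gripper_width: 0.5
```

```bash
python3 - <<'E'
from h import *
import pickle
D=get_image('top')
save('t15',cv2.resize(D['img'][160:265,205:295],None,fx=5,fy=5,interpolation=cv2.INTER_CUBIC))
d=get_image('side')
save('s15',cv2.resize(d['img'][180:290,230:350],None,fx=5,fy=5,interpolation=cv2.INTER_CUBIC))
O=pickle.load(open('side0.pkl','rb'));T=pickle.load(open('top0.pkl','rb'))
for n,a,b in(('top',T,D),('side',O,d)):
    for nm,i in(('before',a),('now',b)):
        x0,y0,x1,y1=(205,160,295,265) if n=='top' else (235,195,345,280)
        hsv=cv2.cvtColor(i['img'],cv2.COLOR_RGB2HSV)[y0:y1,x0:x1]
        r=cv2.inRange(hsv,(0,150,80),(6,255,255))|cv2.inRange(hsv,(174,150,80),(180,255,255))
        v,u=np.nonzero(r);
        v2,u2=np.mgrid[y0:y1,x0:x1];p=world(i,u2,v2);q=p-[526.8,130,0];jx=q[...,0]*.997+q[...,1]*.0767;jy=-q[...,0]*.0767+q[...,1]*.997
        k=(jx<-47)&(jx>-59)&(abs(jy)<12)&(p[...,2]>35)&(p[...,2]<90)
        h=(np.hypot(jx,jy)<12)&(p[...,2]>28)
        print(n,nm,'red px',(u.mean()+x0).round(2),(v.mean()+y0).round(2),'nose z',np.median(p[k][:,2]).round(2),'window z',np.median(p[h][:,2]).round(1) if h.any() else None)
print(state()['ft_force'])
E
```

```text
top before red px 232.18 249.09 nose z 46.39 window z None
top now red px 232.18 249.09 nose z 46.25 window z 54.6
side before red px 253.6 233.44 nose z 46.19 window z None
side now red px 253.6 233.44 nose z 46.59 window z 54.8
[-0.36798238  0.47021142  0.65188462]
```

View pics/s15.png

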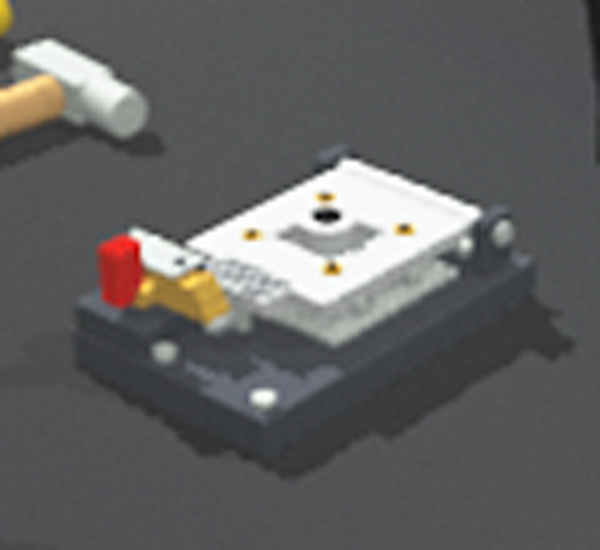

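View pics/t15.png

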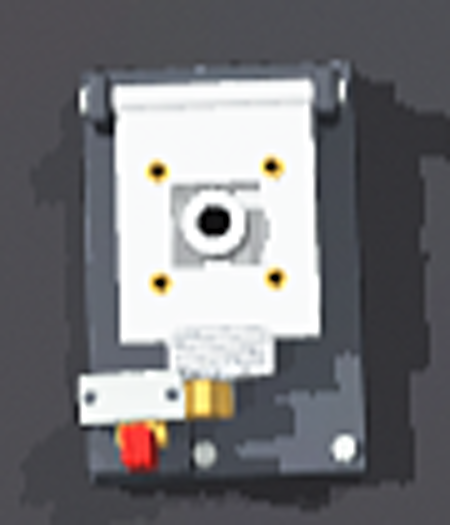

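The leaf is shut with the hub centred in its window (top crop 215,221). The thumb is at exactly its home pixel and the nose height is the same as at the start. Handing in.

```bash
python3 -c "
from station import sign_off
print(sign_off())"
```

```text
the job is handed in; nothing more can be done
None
```

The job is handed in at about 22 s of the 72 s allowed; the hand-in gives no verdict.

**What I did:**
- Pushed the catch of the farthest jig sideways until the leaf sprang open.
- Took the flange from the rack by its edges, tilted it 60° and let it drop flat on the mat, hub up.
- Regripped it by the hub and lowered it between the nest pins without resistance.
- Swept the leaf over and pressed the nose to the hard stop (31 N, z 42.8 mm).

**Last checks:**
- **Leaf and catch:** the red thumb is at the same pixel as at the start in both views (home). The nose height is within 0.4 mm of its starting shut value, with the tool well clear.
- **Flange:** the hub top reads 54.6 to 54.8 mm against 54 expected, and it is centred in the leaf's window. Before shutting, the plate read level at 34.9 mm (34 expected).
- **Disagreement:** in the same pre-shutting view, the side camera put the hub centre about 3 mm off the nest's centre. The pins allow only 1.5 mm, and the side camera had been similarly off on the mat, so I took this as camera bias.
- **Not re-measured:** the cover plate, hammer, V-block and nut. I steered clear of them, and they looked unmoved in the pictures that showed them.

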